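# Tighten the carousel's castle nut to the next slot and lock it with its key

### The job

The castle nut that clamps the sample-tube carousel is loose: turn it clockwise until its pointer tab has gone past the index block on the disc, then a little further, to the first place where slots of the nut line up with the slot across the spindle end. Then take the flat locking key, get it up on edge (the V rest is there to help you take it again another way) and lower it through nut and spindle, fully home and centred. Let go of it, and leave the other things on the bench where they are.

Things in the scene. Friction and masses are not known exactly. Their poses are not given: they have to be found in the camera images.
- nut (a joint): turn of the castle nut about its upright axis, rad: grows clockwise seen from above; 0 when the pointer tab on its flange stands exactly at the index block, negative while still loose. Stops at 1.15. Turning takes 0.5 to 0.8 N m; the nut stays where it is left and does not rise or sink.
- nut_top (a point): castle nut, plain steel: axis point at its very top, 46 mm above the carousel disc; z up, x to its pointer tab. Upwards: flange 78 mm across, 4 high (the tab, 8 wide, reaches 52 mm out); hexagon 62 mm across flats, 24 high; 18 mm of castellations on the same hexagon, with six slots 18 wide and 18 deep, in the middle of each flat: along x and every 60 degrees; the flats face the same six ways.
- spindle_slot (a point): spindle end inside the nut: middle of the floor of the slot cut across it, level with the nut's slot floors, 18 mm below the nut's top. x along the slot, z up; 18 mm wide; its cheeks end 3 mm above the nut. It does not turn. From above its x is 0.2 to 0.95 rad clockwise of the machine's x, so the first line-up past the index is that of the nut's x with this x.
- machine: white round base with an aluminium carousel disc 236 mm across, its top 100 mm above the bench, fixed. Origin on the bench under the nut's axis; x points from the axis to the index block (4 mm high, 54 to 76 mm out), z up. Capped tubes 32 mm high stand on the disc, all beyond 92 mm from the axis.
- key_center (a point): centre of the locking key, a plain flat aluminium bar 120 (x) by 36 (y) by 12 mm (z) with a dark spot near each end, 0.1 to 0.21 kg. Starts lying flat on the bench. Either edge may go down, either way round. Home, it stands on edge in the slots, its centre 18 mm above the slot floor, its upper 18 mm standing out of the nut.
- rest_v (a point): grey fixed V rest: bottom of its 90 degree V, 50 mm above the bench, midway between two 12 mm cheeks centred 43 mm either side; open between them. The V runs along y; its faces rise at 45 degrees, 38 mm to +x, 28 mm to -x. The key lies along y, flat on the +x face, lower edge in the V: laid in with fingers pointing down and +x, then taken across its 12 mm with fingers pointing down and -x.
- spanner: open spanner 125 mm long, lying flat on the bench; bystander; origin on the bench
- dish: closed clear dish, 86 mm across, 15 mm high; bystander; origin under its centre
- spray: spray bottle, 72 mm across, 202 mm high; bystander; origin under its centre
- jar: jar, 60 mm across, 75 mm high; bystander; origin under its centre
- beaker: clear beaker, 72 mm across, 85 mm high; bystander; origin under its centre
- marker: marker pen 130 mm long, 17 mm thick, lying along its x; bystander; origin on the bench
- carton: carton 70 x 110 x 50 mm; bystander; origin under its centre
- key: the same locking key; origin at the middle of one of its 120 x 36 mm faces
Things that resemble listed ones, but are neither listed nor needed, are in the scene too. Several things look just like the key: the one meant starts farthest from the robot's base.

How it is judged:
By the outcome, as a careful person would: the job done as asked, in the order asked, and still so for the second after the job is handed in, with the robot touching nothing.
It also fails if it takes over 72 s, if anything falls off the work surface, if the arm or the gripper's body presses on something with over 40 N, if the wrist force passes 120 N, or if a joint passes its speed limit or range.

### The arm

A 6-joint arm with a two-finger parallel gripper is mounted at the origin on the work surface. World frame = base frame: x ahead of the robot, y to its left, z up, the work surface at z = 0. Lengths are in m, angles in rad, forces in N, time in s.
With the tool pointing down it reaches from about 0.35 to 0.875 m from the base axis. Payload 15.5 kg.
Tool frame: the origin (TCP) lies on the front face of the gripper's body, between the roots of the fingers; the fingertips stand 73 mm ahead of it and the grasp point (between the pads) lies 54 mm ahead of it; x points along the fingers, y is the direction in which the jaws open and shut, and the axes are right-handed (so a half turn about x gives the same grasp; the last joint's range is limited). The gripper opens to 85 mm and grips with 20 to 120 N. Pads are 22 mm wide; open, the fingers measure 114 mm over their backs; the gripper's body (76 mm by 85 mm) begins 54 mm behind the grasp point. The pads swing forward as they close: fully open they stand 13 mm farther back than shut.
Start: joints at [1.175, 0.494, 1.345, -0, 1.302, -0.096], TCP at [0.185, 0.597, 0.304] pointing down, gripper open.
Joint ranges: [-2.91, 2.91], [-0.82, 2.16], [0.22, 2.67], [-1.22, 4.37], [0.12, 2.79], [-3.08, 3.08]. Speed limits (rad/s): [1.89, 1.89, 2.57, 3.01, 3.01, 3.01].

### API

Orientations are given as a unit quaternion [x, y, z, w].
In Python, from rig import arm, capture, calibration gives the robot as it stands.
- The arm moves only by the shell command python3 -m creep 'ROWS' [FORCE]. ROWS is JSON, a list of rows, each a list of 7 numbers: the shift along the tool's x, y, z in m, then the turn, a rotation vector about the tool's x, y, z in rad, then the opening, from 0 (shut) to 1 (fully open). A call has 1 to 10 rows; each row shifts and turns the pose as measured when the row begins, along the tool's axes as they then stand; what a row does not reach is not made up. A row lasts 1/10 s, in which the tool goes at most 50 mm and 8.59 degrees, less where a joint would pass 70% of its speed; a pose out of reach is approached as far as the arm can. A call is refused whole if a number of a shift passes 0.05 or a number of a turn 0.15, either way. A call with a gripper value outside its range is refused whole. The fingers move at their own pace and stop on an object; FORCE is the grip in N (left out, the last holds). Time passes only in rows, so rows that do not move let the fingers close. It gives the time, the measured TCP pose, the force and the opening at its end, in the units of the state.
- arm.state(): the state, without advancing time (a new reading comes with each control period).
- capture(name): name is "side" or "top"; returns the picture (384x512x3 uint8, red, green, blue); there is no depth.
- calibration(name): a dict with "fovy" (degrees; the focal length in pixels is half the picture's height over the tangent of half this angle, whatever the lens; pixels are square), "cx", "cy" (the principal point, pixels), "dist_coeffs" ([k1, k2, p1, p2, k3] as OpenCV has them; the pictures are not rectified), "eye" and "rotation" of the camera in the world. Camera axes: x right, y up, looking along -z (the intrinsics and any distortion apply to the point x, -y, -z); pixel columns grow to the right and rows downward; lengths in m; the calibration is good to about 2 mm. A picture is of the moment at which its call begins. calibration takes no time and is no camera call.
- arm.job_done(): hands the job in, once; it reports no verdict.
The state is a dict: "time_s": time; "q": joint angles; "qd": joint speeds; "tau": joint torques, N m; "ee_pos": TCP position; "tool_rot": TCP orientation; "ft_force": force on the tool from outside, world axes, zero at the start; "torque": the same for the moment, N m; "grip_width": finger opening in m.
Only numpy, scipy, OpenCV 4.12 (cv2) and the standard library are available. Lean on these libraries where they do the work, as an engineer would, in place of code of your own. Each camera call takes 0.05 s, during which the arm holds its last target.

## Working session

There is one attempt and no reset: what is moved stays moved. The work goes in short steps, Python scripts to look and compute and a shell command to move; the robot and the scene stay as the last step left them, time stands still between calls to the robot, and variables do not carry over. Pictures are saved under pics/ and viewed, and the job is handed in when it is done.

```bash
ls; mkdir -p pics
python3 - <<'E'
from rig import arm,capture,calibration
import cv2
print(arm.state())
for n in("side","top"):
    print(calibration(n))
    cv2.imwrite(f"pics/{n}0.png",cv2.resize(capture(n)[:,:,::-1],None,fx=1.5,fy=1.5,interpolation=cv2.INTER_CUBIC))
E
```

```text
pics
{'time_s': 0.0, 'q': array([ 1.17449740e+00,  4.94201424e-01,  1.34615148e+00,  1.99155205e-06,
        1.30248816e+00, -9.55128242e-02]), 'qd': array([-0.00118865, -0.00020712,  0.00159123,  0.00018323,  0.00033212,
        0.00131635]), 'tau': array([ 4.51056054e-03, -8.82154226e+01, -3.83871102e+01,  3.00708170e-04,
        1.01023490e-02, -8.26308519e-05]), 'ee_pos': array([0.18506603, 0.59668168, 0.30328196]), 'tool_rot': array([ 0.10551574,  0.69923309, -0.10637162,  0.69901688]), 'ft_force': array([ 0.42216627,  0.14916934, -0.7236043 ]), 'torque': array([-0.00289131,  0.03693658,  0.00942137]), 'grip_width': 0.08513006005140972}
{'fovy': 43.89183331805885, 'cx': 249.03577127564733, 'cy': 188.5111919947144, 'dist_coeffs': array([-0.09037979,  0.        ,  0.        ,  0.        ,  0.        ]), 'eye': array([-0.3104596 , -0.81414794,  1.00737874]), 'rotation': array([ 0.39931957, -0.1726386 , -0.3438428 ,  0.83217301])}
{'fovy': 49.378779401672396, 'cx': 257.288386532555, 'cy': 192.935287076287, 'dist_coeffs': array([0.00777409, 0.        , 0.        , 0.        , 0.        ]), 'eye': array([ 0.27924056, -0.02314479,  1.36347625]), 'rotation': array([-0.07082275,  0.07601834,  0.7239881 , -0.68194324])}
```

View pics/side0.png

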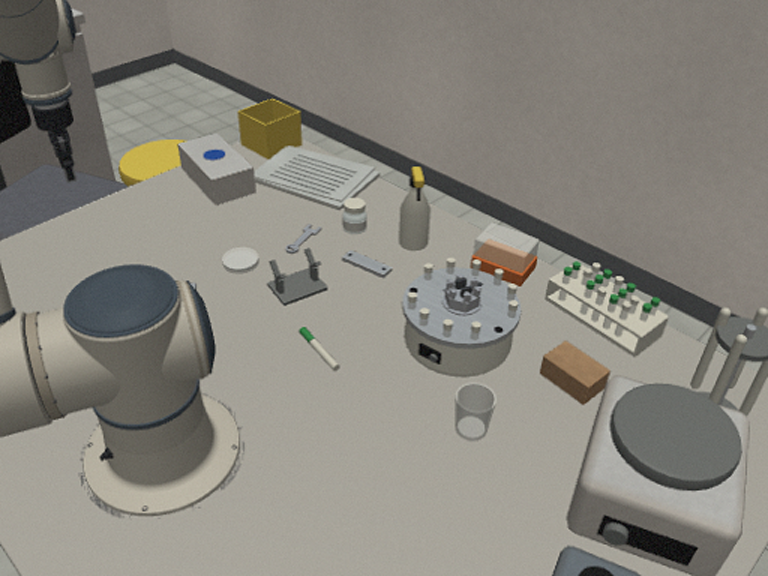

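View pics/top0.png

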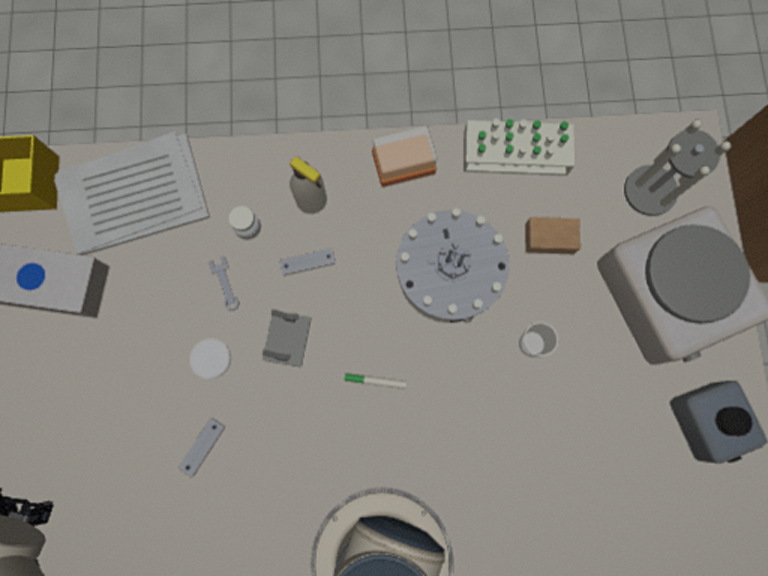

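The side and top pictures show the machine at top ≈(453,262), with the far key at (307,262), a near key at (202,447), and the V rest at (288,337). All positions are in the 1.5x picture. I'll enlarge next.

```bash
cat > h.py <<'E'
import numpy as np,cv2
from scipy.spatial.transform import Rotation as R
from rig import arm,capture,calibration
def cam(n):
    c=calibration(n);f=384/2/np.tan(np.radians(c['fovy'])/2)
    K=np.array([[f,0,c['cx']],[0,f,c['cy']],[0,0,1]])
    return K,np.array(c['dist_coeffs']),np.array(c['eye']),R.from_quat(c['rotation']).as_matrix()
def pix(n,u,v,z):
    K,d,e,M=cam(n)
    p=cv2.undistortPoints(np.array([[[u,v]]],float),K,d)[0,0]
    r=M@np.array([p[0],-p[1],-1]);return e+r*(z-e[2])/r[2]
def proj(n,P):
    K,d,e,M=cam(n);P=np.atleast_2d(np.array(P,float))
    C=(P-e)@M;C=C*[1,-1,-1]
    return cv2.projectPoints(C,np.zeros(3),np.zeros(3),K,d)[0][:,0]
def crop(n,img,u0,v0,w,h,s,name):
    c=cv2.resize(img[v0:v0+h,u0:u0+w,::-1],None,fx=s,fy=s,interpolation=cv2.INTER_CUBIC)
    c=np.clip(c.astype(float)*1.4,0,255).astype(np.uint8)
    for k in range(0,w,10):
        cv2.line(c,(k*s,0),(k*s,6),(0,0,255),1); 
        if k%20==0: cv2.putText(c,str(u0+k),(k*s,16),0,.4,(0,0,255),1)
    for k in range(0,h,10):
        cv2.line(c,(0,k*s),(6,k*s),(0,0,255),1)
        if k%20==0: cv2.putText(c,str(v0+k),(8,k*s+4),0,.4,(0,0,255),1)
    cv2.imwrite('pics/'+name,c)
E
python3 - <<'E'
from h import *
t=capture("top");s=capture("side")
np.save('t0.npy',t);np.save('s0.npy',s)
crop("top",t,260,135,84,84,7,"t_m.png")
crop("top",t,160,150,84,104,5,"t_k.png")
crop("side",s,262,170,90,80,7,"s_m.png")
crop("side",s,170,140,110,70,7,"s_k.png")
E
```

```text
(no output)
```

View pics/t_m.png

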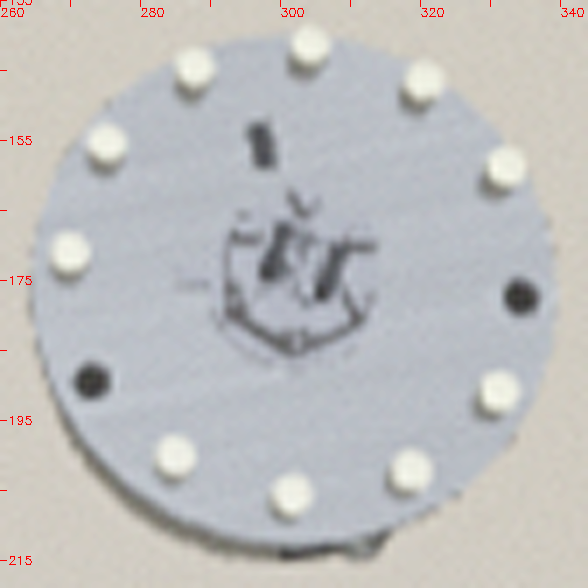

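View pics/t_k.png

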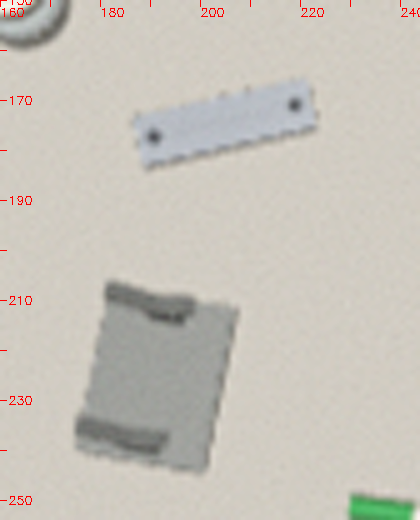

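View pics/s_m.png

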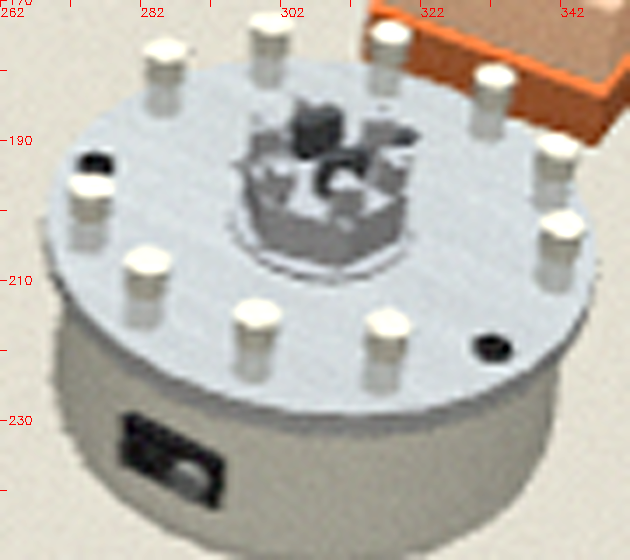

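View pics/s_k.png

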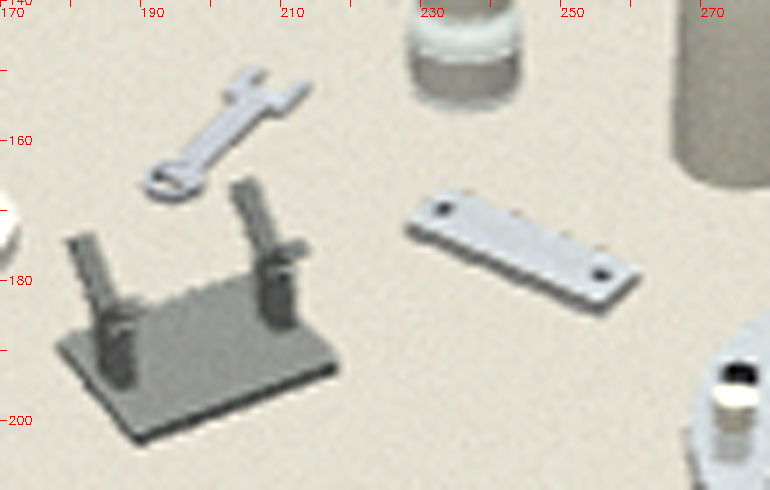

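```bash
cat >> h.py <<'E'
def ortho(n,img,cx,cy,z,half,px,yaw=0):
    # metric view at plane z; up=+x(rotated by yaw), left=+y ; px per m
    N=int(2*half*px);g=(np.arange(N)-N/2+.5)/px
    X,Y=np.meshgrid(-g,-g) # col->-y, row->-x
    dx=Y;dy=X
    c,s=np.cos(yaw),np.sin(yaw)
    P=np.stack([cx+c*dx-s*dy,cy+s*dx+c*dy,np.full_like(dx,z)],-1).reshape(-1,3)
    m=proj(n,P).reshape(N,N,2).astype(np.float32)
    return cv2.remap(img,m[...,0],m[...,1],cv2.INTER_CUBIC)
E
python3 - <<'E'
from h import *
from scipy.optimize import least_squares
t=np.load('t0.npy');s=np.load('s0.npy')
# disc rim pts in top (crop/7+offset)
a=np.array([(35,270),(130,90),(305,33),(420,50),(500,120),(549,222),(556,300),(510,440)],float)/7+[260,135]
P=np.array([pix("top",u,v,.1)[:2] for u,v in a])
r=least_squares(lambda p:np.hypot(*(P-p[:2]).T)-.118,P.mean(0));print("top axis",r.x,r.fun)
b=np.array([(45,222),(595,262),(320,57),(318,412),(120,130),(550,140),(100,322),(530,345)],float)/7+[262,170]
P=np.array([pix("side",u,v,.1)[:2] for u,v in b])
r2=least_squares(lambda p:np.hypot(*(P-p[:2]).T)-.118,P.mean(0));print("side axis",r2.x,r2.fun)
c=r.x
i1=pix("top",260+255/7,135+123/7,.104);i2=pix("top",260+265/7,135+166/7,.104)
for i in(i1,i2): d=i[:2]-c;print(np.hypot(*d),np.arctan2(d[1],d[0]))
o=ortho("top",t,*c,.147,.06,5000);cv2.imwrite('pics/o1.png',np.clip(o[:,:,::-1]*1.3,0,255))
o=ortho("side",s,*r2.x,.147,.06,5000);cv2.imwrite('pics/o2.png',np.clip(o[:,:,::-1]*1.3,0,255))
E
```

```text
top axis [ 0.59431714 -0.18487516] [-0.00084793 -0.00278103 -0.00230106  0.00404317  0.00099157 -0.0017999
 -0.00286553 -0.00075753]
side axis [ 0.59116499 -0.18547103] [ 0.00122874 -0.00400345 -0.00106392 -0.00012045 -0.01333012  0.00171831
 -0.00010193 -0.01006771]
0.07389783407298202 0.1861672799613017
0.053415208579580035 0.20349830648824718[ WARN:0@0.694] global loadsave.cpp:1063 imwrite_ Unsupported depth image for selected encoder is fallbacked to CV_8U.
```

View pics/o1.png

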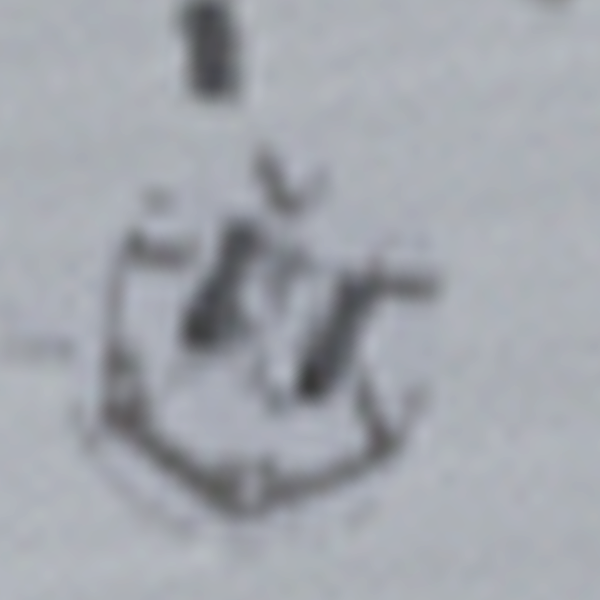

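View pics/o2.png

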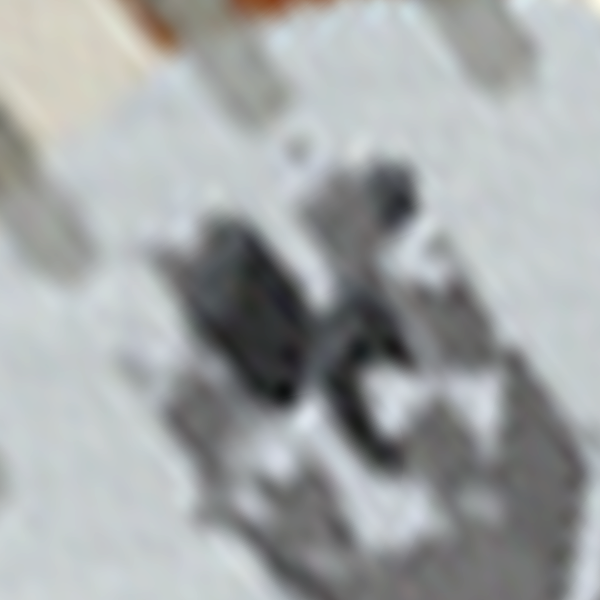

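The metric view shows the index block's inner end at (213,95) and outline, and a faint tab to the left at (40,350), so it points at about +y. The dark stripes inside the nut run about -0.3 rad from the x axis. I'll overlay a model to fit the angles.

```bash
cat > ov.py <<'E'
from h import *
def rz(a): return np.array([[np.cos(a),-np.sin(a),0],[np.sin(a),np.cos(a),0],[0,0,1]])
def segs(c,psi,nutw,slotw):
    L=[]
    O=np.array([*c,0.])
    def poly(P,col,close=True):
        P=np.array(P); L.append((P if not close else np.vstack([P,P[:1]]),col))
    def circ(r,z,col): 
        a=np.linspace(0,2*np.pi,60);poly(O+np.stack([r*np.cos(a),r*np.sin(a),0*a+z],1),col)
    circ(.118,.1,(0,255,255));circ(.039,.104,(0,255,0))
    M=rz(psi);poly(O+np.array([(.054,-.004,.104),(.076,-.004,.104),(.076,.004,.104),(.054,.004,.104)])@M.T,(0,255,255))
    N=rz(nutw)
    h=.031/np.cos(np.pi/6)
    for z in(.104,.146):
        poly(O+np.array([(h*np.cos(a),h*np.sin(a),z) for a in np.pi/6+np.arange(6)*np.pi/3])@N.T,(0,255,0))
    poly(O+np.array([(.039,-.004,.104),(.052,-.004,.104),(.052,.004,.104),(.039,.004,.104)])@N.T,(0,0,255))
    for k in range(6):
        Q=N@rz(k*np.pi/3)
        for y in(-.009,.009): poly(O+np.array([(.031,y,.146),(.031,y,.128)])@Q.T,(255,0,0),False)
    S=rz(slotw)
    for y in(-.009,.009):poly(O+np.array([(-.016,y,.149),(.016,y,.149)])@S.T,(255,0,255),False)
    return L
def draw(n,img,L,u0,v0,w,h,s,name):
    c=cv2.resize(img[v0:v0+h,u0:u0+w,::-1],None,fx=s,fy=s,interpolation=cv2.INTER_CUBIC)
    c=np.clip(c.astype(float)*1.3,0,255).astype(np.uint8);raw=c.copy()
    for P,col in L:
        p=(proj(n,P)-[u0,v0]+.5)*s
        cv2.polylines(c,[np.round(p*8).astype(np.int32).reshape(-1,1,2)],False,col,1,cv2.LINE_AA,3)
    cv2.imwrite('pics/'+name,np.hstack([raw,c]))
E
python3 - <<'E'
from ov import *
t=np.load('t0.npy');s=np.load('s0.npy')
L=segs((.594,-.185),.195,1.57,-.31)
draw("top",t,L,282,148,42,42,9,"ovt1.png")
draw("side",s,L,290,178,40,40,9,"ovs1.png")
E
```

```text
(no output)
```

View pics/ovt1.png

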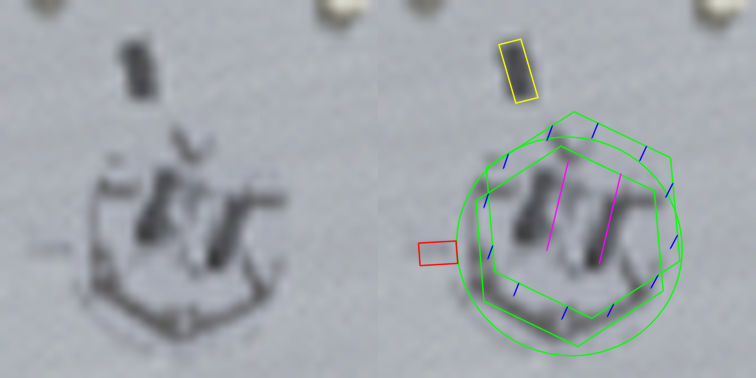

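View pics/ovs1.png

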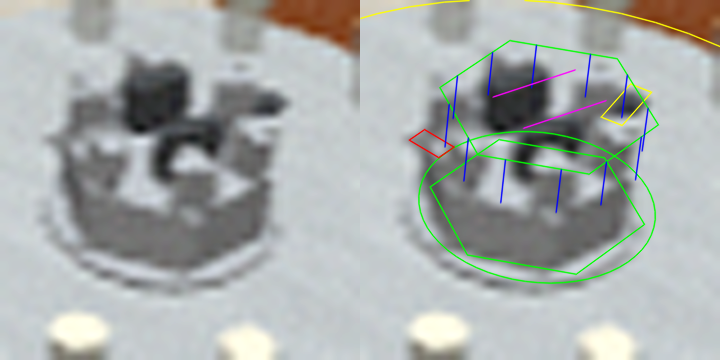

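Run:
```python
from h import *
from scipy.optimize import least_squares
T=np.array([(195,66),(310,45),(424,80),(506,166),(499,390),(411,470),(291,495),(176,455),(70,252),(106,142)],float)/7+[260,135]-.45
H=np.array([(521,297),(91,381)],float)/7+[260,135]-.45
S=np.array([(166,50),(270,25),(390,33),(495,76),(558,148),(562,222),(388,323),(257,312),(148,260),(92,184)],float)/7+[262,170]-.45
SH=np.array([(96,162),(492,347)],float)/7+[262,170]-.45
for n,A,B in(("top",T,H),("side",S,SH)):
    P=np.array([pix(n,u,v,.132)[:2] for u,v in A]+[pix(n,u,v,.1)[:2] for u,v in B])
    r=least_squares(lambda p:np.hypot(*(P[:10]-p[:2]).T)-p[2],[.59,-.185,.1]);print(n,r.x,(r.fun*1000).round(1))
    d=P-r.x[:2];print(np.hypot(*d[10:].T),((np.arctan2(d[:,1],d[:,0])-.195)/(np.pi/6)).round(2))
```

```text
top [ 0.59422125 -0.18165048  0.101102  ] [ 0.2 -0.3  0.2  0.1 -0.4  0.   0.6 -0.3 -0.3  0.2]
[0.10129492 0.10097473] [ 0.39 -0.6  -1.61 -2.61 -4.6  -5.61  5.39  4.4   2.4   1.4  -3.6   3.38]
side [ 0.58992139 -0.18203968  0.10029574] [ 0.7 -1.  -0.1  0.8 -0.2 -0.1 -0.1  0.1 -0.  -0. ]
[0.10202869 0.09963437] [ 2.41  1.42  0.4  -0.6  -1.63 -2.58 -4.6  -5.6   5.4   4.39  3.35 -3.58]
```

Run:
```python
from ov import *
t=np.load('t0.npy');s=np.load('s0.npy')
c=np.array([.5942,-.1817])
i1=pix("top",260+255/7,135+123/7,.104);i2=pix("top",260+265/7,135+166/7,.104)
for i in(i1,i2): d=i[:2]-c;print(np.hypot(*d),np.arctan2(d[1],d[0]))
im=[]
for w in(1.57,1.48,1.38):
    L=segs(c,.16,w,-.31);draw("top",t,L,282,148,42,42,9,"a.png")
    L=segs((.591,-.182),.16,w,-.31);draw("side",s,L,290,178,40,42,9,"b.png")
    im.append(np.hstack([cv2.imread('pics/a.png')[:,378:],cv2.imread('pics/b.png')[:,360:]]))
cv2.imwrite('pics/ov2.png',np.vstack(im)[:, :])
cv2.imwrite('pics/ov2.png',cv2.resize(np.vstack(im),None,fx=.52,fy=.52,interpolation=cv2.INTER_AREA))
for k in range(3): cv2.imwrite(f'pics/ov2_{k}.png',im[k])
```

```text
0.07349244432787352 0.14340183267551765
0.0529809785084666 0.14432335361461945
```

View pics/ov2_1.png

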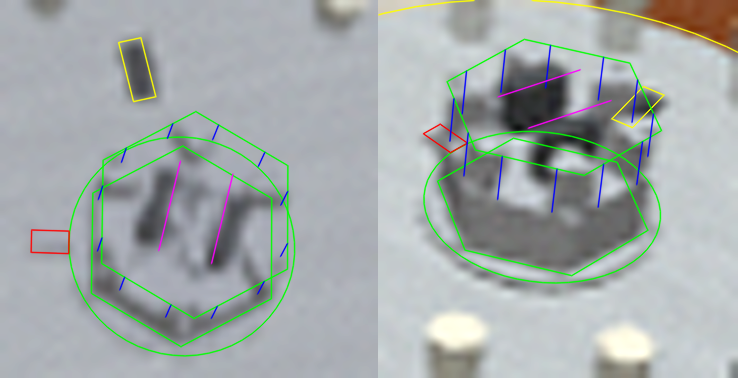

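View pics/ov2_2.png

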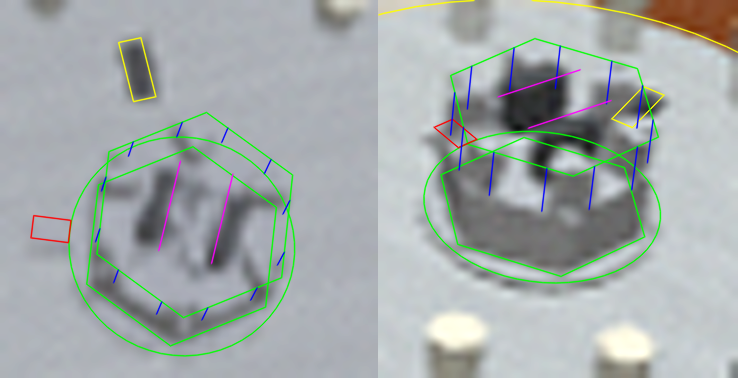

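Run:
```python
from ov import *
t=np.load('t0.npy');s=np.load('s0.npy')
for z in(.128,.149):
  for a,b in(((165,172),(148,242)),((241,195),(217,267))):
    p=pix("top",282+a[0]/9-.5,148+a[1]/9-.5,z);q=pix("top",282+b[0]/9-.5,148+b[1]/9-.5,z)
    d=p-q;an=np.arctan2(d[1],d[0]);m=(p+q)/2-[.5942,-.1817,0]
    print(z,an,np.hypot(*d[:2]),"perp off",-np.sin(an)*m[0]+np.cos(an)*m[1],"along",np.cos(an)*m[0]+np.sin(an)*m[1])
c=cv2.resize(t[148:190,282:324,::-1],None,fx=14,fy=14,interpolation=cv2.INTER_LANCZOS4)
cl=cv2.createCLAHE(4,(2,2));g=cl.apply(cv2.cvtColor(c,cv2.COLOR_BGR2GRAY));cv2.imwrite('pics/clt.png',g)
c=cv2.resize(s[178:220,290:332,::-1],None,fx=14,fy=14,interpolation=cv2.INTER_LANCZOS4)
cv2.imwrite('pics/cls.png',c)
```

```text
0.128 -0.30997553227497066 0.02537998374028457 perp off 0.012245833558403032 along 0.004365018058186298
0.128 -0.39419929810171667 0.026702988342028475 perp off -0.013268966713131013 along 0.003388092204937328
0.149 -0.3099755322749722 0.02494858762087279 perp off 0.012971270234796342 along -0.0016296370146145025
0.149 -0.3941992981017194 0.026249104459937403 perp off -0.012611205848914935 along -0.0026475082987584397
```

View pics/clt.png

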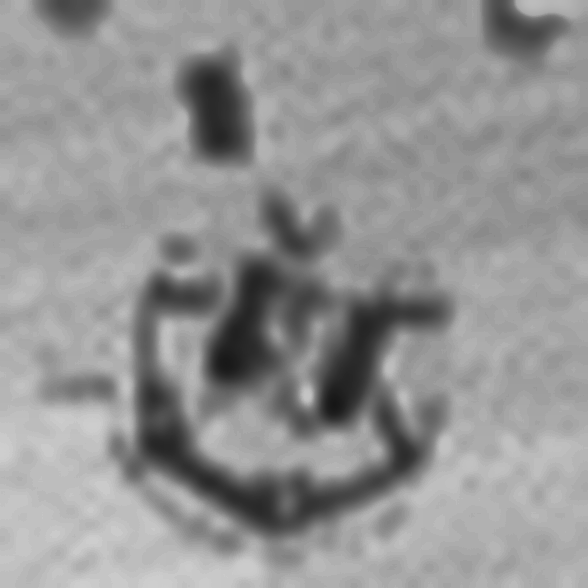

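View pics/cls.png

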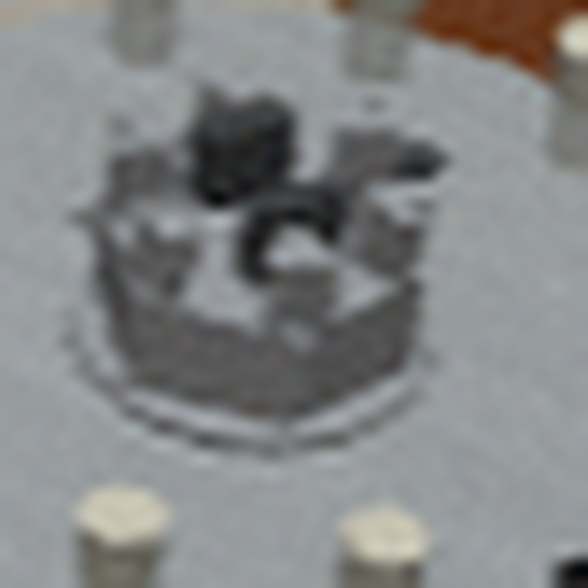

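```bash
cat > st.py <<'E'
from h import *
def show():
    s=arm.state();M=R.from_quat(s['tool_rot']).as_matrix()
    print("t",round(s['time_s'],2),"q",s['q'].round(3),"p",s['ee_pos'].round(4),"w",round(s['grip_width'],4),"F",s['ft_force'].round(1))
    print("X",M[:,0].round(3),"Y",M[:,1].round(3),"yawY",round(np.arctan2(M[1,1],M[0,1]),3),"Z",M[:,2].round(3))
    return s,M
def go(p,X=None,Y=None):
    """needed tool-frame shift & rotvec to TCP p with tool x dir X, y dir Y"""
    s,M=show()
    d=np.array(p)-s['ee_pos'];print("shift tool",(M.T@d).round(4))
    if X is not None:
        X=np.array(X,float);X/=np.linalg.norm(X);Y=np.array(Y,float);Y-=X*(X@Y);Y/=np.linalg.norm(Y)
        T=np.stack([X,Y,np.cross(X,Y)],1)
        print("rotvec tool",R.from_matrix(M.T@T).as_rotvec().round(4))
E
python3 -c "
from st import *
show()"
```

```text
t 0.2 q [ 1.175  0.494  1.346  0.     1.302 -0.096] p [0.1851 0.5968 0.3035] w 0.0851 F [ 0.1 -0.2  0.2]
X [-0.    -0.001 -1.   ] Y [ 0.296  0.955 -0.001] yawY 1.27 Z [ 0.955 -0.296 -0.   ]
```

```bash
python3 -m creep '[[0,-0.033,0.033,0,0,0,1],[0,-0.033,0.033,0,0,0,1],[0,-0.033,0.033,0,0,0,1],[0,-0.033,0.033,0,0,0,1],[0,-0.033,0.033,0,0,0,1],[0,-0.033,0.033,0,0,0,1],[0,-0.033,0.033,0,0,0,1],[0,-0.033,0.033,0,0,0,1],[0,-0.033,0.033,0,0,0,1]]'; python3 -c "
from st import *
go([.592,-.181,.26],[0,0,-1],[np.cos(1.45),np.sin(1.45),0])"
```

```text
time_s: 1.1
ee_pos: [0.3844, 0.2164, 0.3022]
tool_rot: [0.103, 0.699, -0.102, 0.7]
ft_force: [1.5, 0.5, -0.5]
grip_width: 0.0852
t 1.1 q [ 3.770e-01  2.380e-01  1.778e+00  1.000e-03  1.125e+00 -9.020e-01] p [0.3844 0.2164 0.3022] w 0.0852 F [ 1.5  0.5 -0.5]
X [ 0.001  0.001 -1.   ] Y [0.288 0.958 0.001] yawY 1.279 Z [ 0.958 -0.288  0.   ]
shift tool [ 0.0419 -0.3209  0.3132]
rotvec tool [-0.1714  0.0005 -0.0013]
```

```bash
python3 -m creep '[[0,-0.035,0.034,0,0,0,1],[0,-0.035,0.034,0,0,0,1],[0,-0.035,0.034,0,0,0,1],[0,-0.035,0.034,0,0,0,1],[0,-0.035,0.034,0,0,0,1],[0,-0.035,0.034,0,0,0,1],[0,-0.035,0.034,0,0,0,1],[0,-0.035,0.034,0,0,0,1],[0,-0.035,0.034,0,0,0,1],[0.03,0,0,-0.12,0,0,1]]'; python3 -c "
from st import *
go([.592,-.181,.24],[0,0,-1],[np.cos(1.45),np.sin(1.45),0])"
```

```text
time_s: 2.1
ee_pos: [0.5915, -0.1911, 0.275]
tool_rot: [0.062, 0.701, -0.063, 0.708]
ft_force: [1.2, -0.0, -0.1]
grip_width: 0.0856
t 2.1 q [-0.409  0.513  1.397  0.002  1.221 -1.804] p [ 0.5915 -0.1911  0.275 ] w 0.0856 F [ 1.2 -0.  -0.1]
X [ 0.01  -0.002 -1.   ] Y [ 0.176  0.984 -0.   ] yawY 1.394 Z [ 0.984 -0.176  0.011]
shift tool [ 0.035   0.01   -0.0017]
rotvec tool [-0.0563  0.0105  0.0007]
```

```bash
python3 -m creep '[[0.02,0.005,-0.001,-0.03,0.01,0,1],[0.02,0.005,-0.001,-0.03,0,0,1],[0.02,0,0,0,0,0,1]]'
python3 - <<'E'
from st import *
go([.592,-.181,.181],[0,0,-1],[np.cos(1.45),np.sin(1.45),0])
t=capture("top");s=capture("side")
crop("top",t,265,140,75,75,6,"a1.png");crop("side",s,270,160,75,75,6,"a2.png")
cv2.imwrite('pics/g1.png',np.hstack([cv2.imread('pics/a1.png')[:,:400],cv2.imread('pics/a2.png')[:,:400]]))
E
```

```text
time_s: 2.4
ee_pos: [0.5913, -0.1832, 0.2112]
tool_rot: [0.04, 0.706, -0.04, 0.706]
ft_force: [-0.1, -0.7, -0.4]
grip_width: 0.0855
t 2.4 q [-3.970e-01  5.830e-01  1.463e+00 -1.000e-03  1.096e+00 -1.854e+00] p [ 0.5913 -0.1832  0.2112] w 0.0855 F [-0.1 -0.7 -0.4]
X [-0.001 -0.    -1.   ] Y [ 0.113  0.994 -0.   ] yawY 1.457 Z [ 0.994 -0.113 -0.001]
shift tool [0.0302 0.0023 0.0005]
rotvec tool [ 0.0075 -0.0008  0.0003]
```

View pics/g1.png

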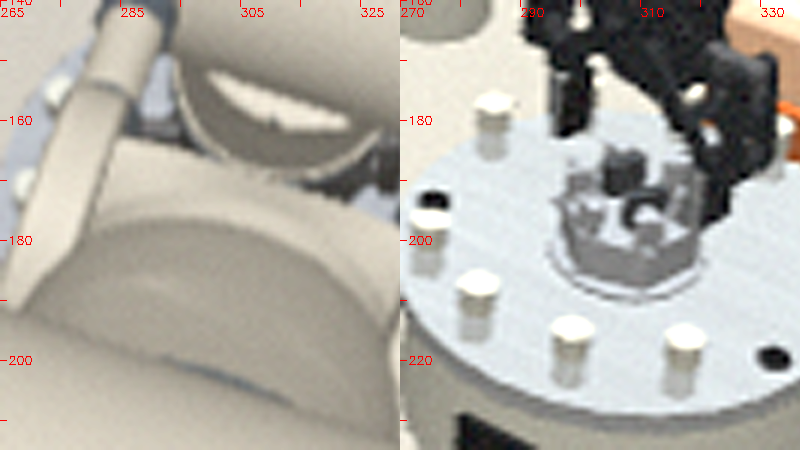

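The side view shows the open fingers straddling the nut, at about (296,180) and (320,197). I'll descend and close.

```bash
python3 -m creep '[[0.015,0.002,0.0005,0,0,0,1],[0.014,0,0,0,0,0,1],[0,0,0,0,0,0,0.5],[0,0,0,0,0,0,0.3],[0,0,0,0,0,0,0.3],[0,0,0,0,0,0,0.3]]' 70
python3 - <<'E'
from st import *
show()
s=capture("side")
crop("side",s,270,160,75,75,8,"g2.png")
E
```

```text
time_s: 3.1
ee_pos: [0.5919, -0.182, 0.1831]
tool_rot: [0.041, 0.707, -0.041, 0.705]
ft_force: [4.4, -0.5, -17.4]
grip_width: 0.0603
t 3.1 q [-0.394  0.618  1.486 -0.002  1.039 -1.849] p [ 0.5919 -0.182   0.1831] w 0.0603 F [  4.4  -0.5 -17.4]
X [-0.002 -0.    -1.   ] Y [ 0.115  0.993 -0.001] yawY 1.455 Z [ 0.993 -0.115 -0.002]
```

View pics/g2.png

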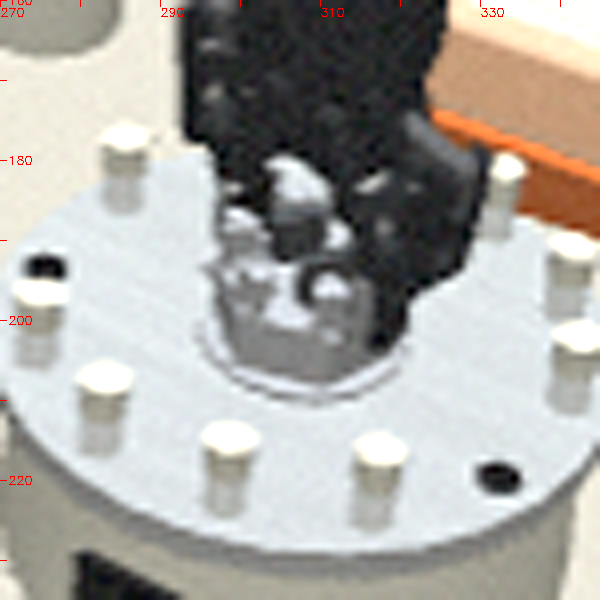

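```bash
python3 -m creep '[[0,0,0,0.08,0,0,0.3],[0,0,0,0.1,0,0,0.3],[0,0,0,0.1,0,0,0.3],[0,0,0,0.1,0,0,0.3],[0,0,0,0.1,0,0,0.3],[0,0,0,0.1,0,0,0.3]]'
python3 - <<'E'
from st import *
s,_=show();print(s['torque'].round(2))
s=capture("side")
crop("side",s,270,160,75,75,8,"g3.png")
E
```

```text
time_s: 3.75
ee_pos: [0.592, -0.182, 0.1831]
tool_rot: [0.246, 0.664, -0.247, 0.662]
ft_force: [1.7, -1.3, -12.1]
grip_width: 0.0606
t 3.75 q [-0.394  0.619  1.486 -0.002  1.04  -1.251] p [ 0.592  -0.182   0.1831] w 0.0606 F [  1.7  -1.3 -12.1]
X [-0.003 -0.001 -1.   ] Y [ 0.654  0.757 -0.003] yawY 0.859 Z [ 0.757 -0.654 -0.002]
[ 0.35 -0.56  0.7 ]
```

View pics/g3.png

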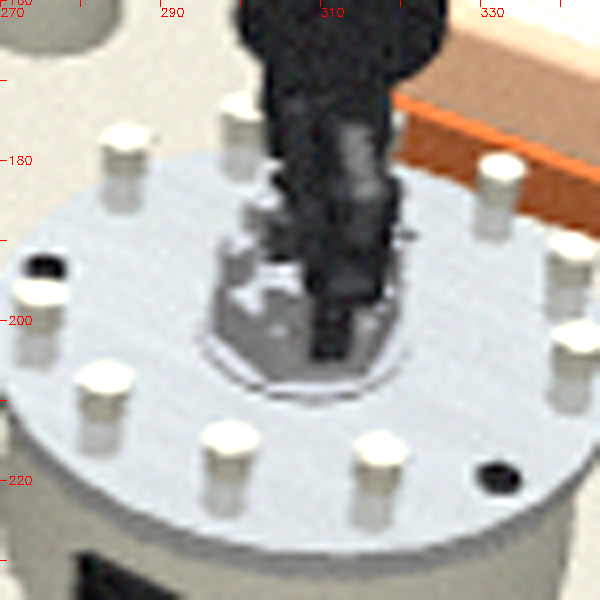

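```bash
python3 -m creep '[[0,0,0,0.12,0,0,0.3],[0,0,0,0.12,0,0,0.3],[0,0,0,0.12,0,0,0.3],[0,0,0,0.12,0,0,0.3],[0,0,0,0.12,0,0,0.3],[0,0,0,0.12,0,0,0.3],[0,0,0,0.12,0,0,0.3],[0,0,0,0.12,0,0,0.3],[0,0,0,0.12,0,0,0.3],[0,0,0,0.1,0,0,0.3]]'
python3 - <<'E'
from st import *
s,_=show();print(s['torque'].round(2))
E
python3 -m creep '[[0,0,0,0,0,0,0.3],[0,0,0,0,0,0,1],[0,0,0,0,0,0,1],[0,0,0,0,0,0,1],[0,0,0,0,0,0,1],[-0.03,0,0,0,0,0,1],[-0.04,0,0,0,0,0,1]]'
python3 - <<'E'
from st import *
s,_=show()
E
```

```text
time_s: 4.8
ee_pos: [0.592, -0.182, 0.1831]
tool_rot: [-0.578, -0.406, 0.58, -0.406]
ft_force: [0.5, -0.6, -12.1]
grip_width: 0.0603
t 4.8 q [-0.394  0.619  1.486 -0.003  1.04  -0.045] p [ 0.592  -0.182   0.1831] w 0.0603 F [  0.5  -0.6 -12.1]
X [-0.003 -0.001 -1.   ] Y [ 0.94  -0.34  -0.002] yawY -0.347 Z [-0.34  -0.94   0.002]
[ 0.04 -0.81  0.8 ]
time_s: 5.5
ee_pos: [0.5911, -0.1815, 0.2526]
tool_rot: [-0.574, -0.411, 0.578, -0.408]
ft_force: [0.1, -0.1, -0.4]
grip_width: 0.0851
t 5.5 q [-0.393  0.538  1.419 -0.003  1.192 -0.058] p [ 0.5911 -0.1815  0.2526] w 0.0851 F [ 0.1 -0.1 -0.4]
X [-0.008  0.    -1.   ] Y [ 0.945 -0.328 -0.007] yawY -0.334 Z [-0.328 -0.945  0.002]
```

Run:
```python
from h import *
t=np.load('t0.npy');s=np.load('s0.npy')
crop("top",t,170,200,45,50,12,"rt.png")
crop("side",s,174,160,50,48,12,"rs.png")
crop("top",t,182,162,45,28,16,"kt.png")
```

```text
(no output)
```

View pics/rt.png

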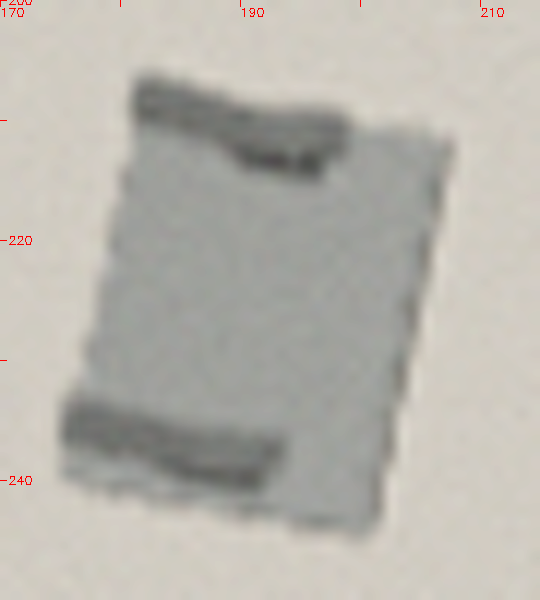

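View pics/rs.png

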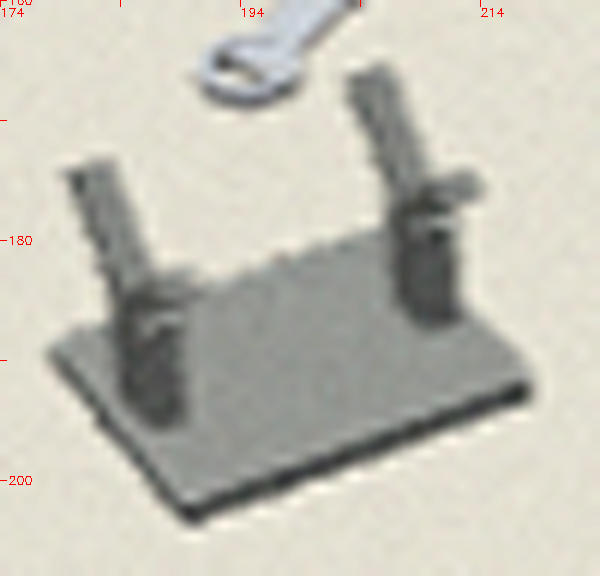

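View pics/kt.png

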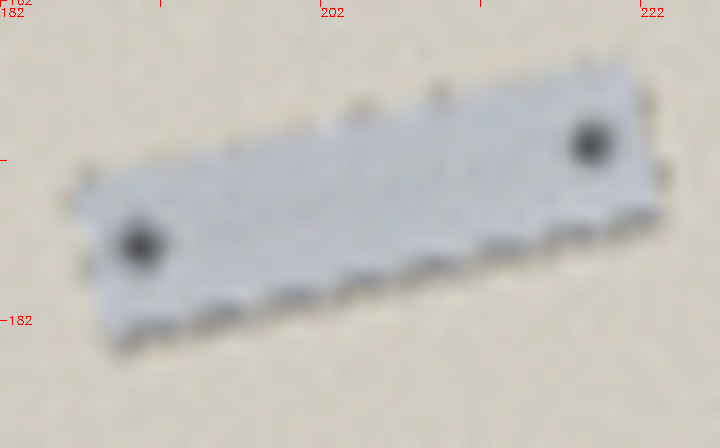

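```bash
cat > rest.py <<'E'
from ov import *
def restL(c,yaw):
    O=np.array([*c,.05]);M=rz(yaw);L=[]
    k=np.sqrt(.5)
    for y0 in(-.043,.043):
        for y in(y0-.006,y0+.006):
            L.append((O+np.array([(.038*k,y,.038*k),(0,y,0),(-.028*k,y,.028*k)])@M.T,(0,0,255)))
        for x in(.038*k,-.028*k): L.append((O+np.array([(x,y0-.006,abs(x)),(x,y0+.006,abs(x))])@M.T,(0,0,255)))
    return L
E
python3 - <<'E'
from rest import *
t=np.load('t0.npy');s=np.load('s0.npy')
f=lambda a,b,z:pix("top",170+a/12-.46,200+b/12-.46,z)
k=np.sqrt(.5)
A1=f(137,103,.05+.038*k);B1=f(65,428,.05+.038*k);A2=f(350,130,.05+.028*k);B2=f(285,452,.05+.028*k)
print(A1,B1,A2,B2,np.linalg.norm(A1-B1),np.linalg.norm(A2-B2),np.linalg.norm((A1-A2)[:2]))
# yaw : rest y along cheeks
v=(A1-B1+A2-B2)[:2];print("yaw of y(or -y)",np.arctan2(v[1],v[0]), np.arctan2(*(A1-A2)[1::-1]),np.arctan2(*(B1-B2)[1::-1]))
xh=(A1-A2+B1-B2)[:2];xh/=np.hypot(*xh);m1=((A1+B1)/2)[:2];m2=((A2+B2)/2)[:2]
w=np.hypot(*(m1-m2));print("span",w,"exp",.066*k)
c=(m1-xh*.038*k+m2+xh*.028*k)/2;print("c",c)
yaw=np.arctan2(v[1],v[0])+np.pi/2
print(yaw)
L=restL(c,yaw)
draw("top",t,L,170,200,45,50,8,"rot.png");draw("side",s,L,174,160,50,48,8,"ros.png")
g=lambda a,b,z:pix("top",182+a/16-.47,162+b/16-.47,z)
d1,d2=g(142,246,.012),g(591,144,.012)
C=[g(75,190,.012),g(630,60,.012),g(660,213,.012),g(112,345,.012)]
print("key dots mid",(d1+d2)/2,np.linalg.norm(d1-d2),np.arctan2(*(d1-d2)[1::-1]),"corners",np.mean(C,0),np.linalg.norm(C[0]-C[1]),np.linalg.norm(C[1]-C[2]))
E
```

```text
[0.51625538 0.2000035  0.07687006] [0.43269157 0.22030349 0.07687006] [0.50706906 0.14583864 0.06979899] [0.42393332 0.1651572  0.06979899] 0.08599419062386936 0.08535079115193582 0.05493833609369013
yaw of y(or -y) -0.2333354523436001 1.4027956402160495 1.4132934092031715
span 0.0553871266391282 exp 0.046669047558312145
c [0.4694146  0.17933687]
1.3374608744512964
key dots mid [0.64010675 0.13037996 0.012     ] 0.0956519124906758 1.7430030784554629 corners [0.63861573 0.12981798 0.012     ] 0.11867368769466374 0.03377753463276031
```

View pics/rot.png

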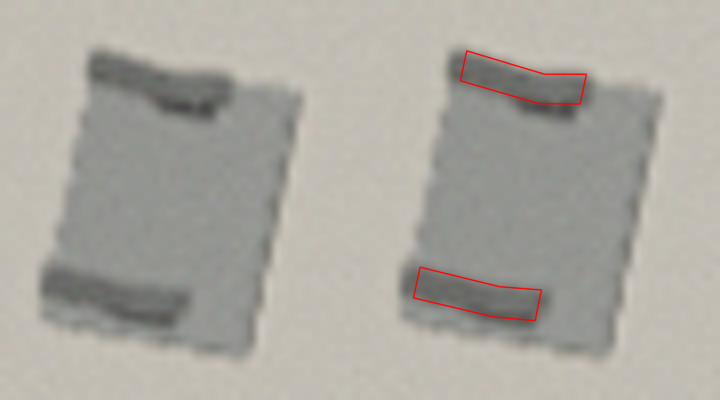

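View pics/ros.png

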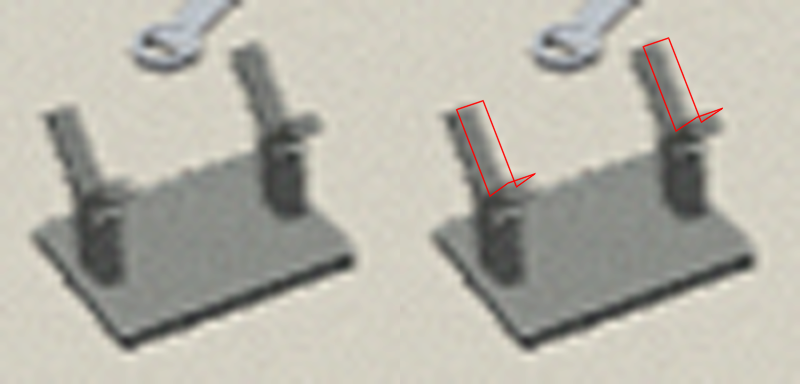

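Run:
```python
from st import *
for u,v in((276.5,163),(267,155),(286,157)): print(pix("side",u,v,0)[:2])
print(pix("top",203,140,0)[:2], "nozzle",pix("top",203,113,.2)[:2])
t=np.load('t0.npy');s=np.load('s0.npy')
crop("top",t,180,95,60,60,6,"a1.png");crop("side",s,250,105,60,70,6,"a2.png")
cv2.imwrite('pics/sp.png',np.hstack([cv2.imread('pics/a1.png'),cv2.imread('pics/a2.png')[:360]]))
go([.6395,.130,.2],[0,0,-1],[np.cos(.172),np.sin(.172),0])
```

```text
[0.77875093 0.10614375]
[0.79158595 0.16564647]
[0.83280661 0.10736962]
[0.76281536 0.13269089] nozzle [0.77592437 0.10702684]
t 5.5 q [-0.393  0.538  1.419 -0.003  1.192 -0.058] p [ 0.5911 -0.1815  0.2526] w 0.0851 F [ 0.1 -0.1 -0.4]
X [-0.008  0.    -1.   ] Y [ 0.945 -0.328 -0.007] yawY -0.334 Z [-0.328 -0.945  0.002]
shift tool [ 0.0523 -0.0562 -0.3102]
rotvec tool [-5.065e-01  2.000e-04  7.800e-03]
```

View pics/sp.png

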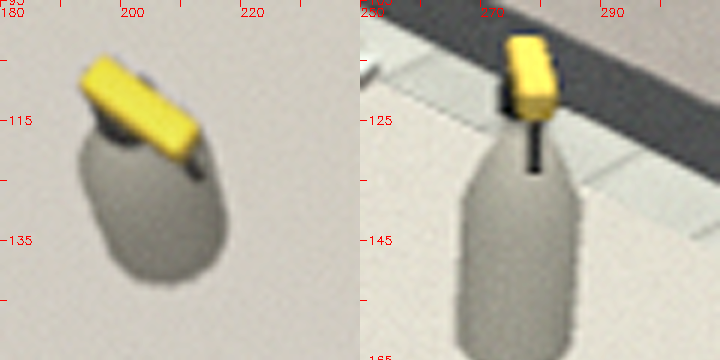

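```bash
python3 -m creep '[[0,-0.008,-0.045,0,0,0,1],[0,-0.008,-0.045,0,0,0,1],[0,-0.008,-0.045,0,0,0,1],[0,-0.008,-0.045,0,0,0,1],[0,-0.008,-0.045,0,0,0,1],[0,-0.008,-0.045,-0.1,0,0,1],[0,0,0,-0.13,0,0,1],[0,0,0,-0.14,0,0,1],[0,0,0,-0.13,0,0.008,1]]'
python3 - <<'E'
from ov import *
from st import *
go([.6395,.130,.2],[0,0,-1],[np.cos(.172),np.sin(.172),0])
t=capture("top");s=capture("side");np.save('t1.npy',t);np.save('s1.npy',s)
L=segs((.592,-.181),.145,-.35,-.35)
draw("top",t,L,282,148,42,42,9,"n1t.png")
L=segs((.591,-.182),.145,-.35,-.35)
draw("side",s,L,290,178,42,42,9,"n1s.png")
E
```

```text
time_s: 6.4
ee_pos: [0.6389, 0.0996, 0.2613]
tool_rot: [0.454, 0.54, -0.448, 0.55]
ft_force: [-0.0, -0.2, 0.4]
grip_width: 0.0854
t 6.4 q [ 0.064  0.558  1.351 -0.003  1.216 -0.123] p [0.6389 0.0996 0.2613] w 0.0854 F [-0.  -0.2  0.4]
X [ 0.016 -0.002 -1.   ] Y [0.982 0.187 0.016] yawY 0.188 Z [ 0.187 -0.982  0.005]
shift tool [ 0.0612  0.0053 -0.0301]
rotvec tool [ 0.0159  0.0049 -0.0157]
```

View pics/n1t.png

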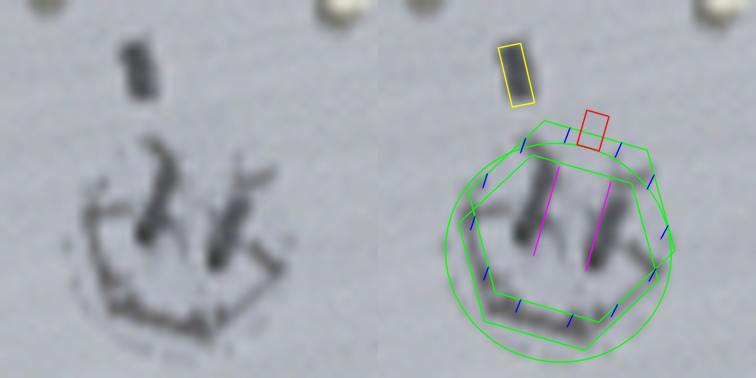

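View pics/n1s.png

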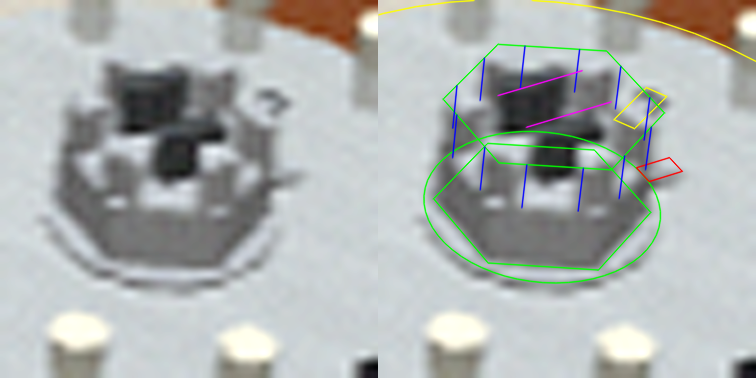

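```bash
cat > fit.py <<'E'
from ov import *
from scipy.optimize import differential_evolution
def fit(n,img,c0,zlo,S=8,u0=None):
    pc=proj(n,[[*c0,.149]])[0];u0,v0=(pc-12).astype(int);W=25
    g=cv2.cvtColor(img,cv2.COLOR_RGB2GRAY)[v0:v0+W,u0:u0+W].astype(float)
    def mask(p):
        cx,cy,a,Rr=p;m=np.zeros((W*S,W*S),np.uint8)
        th=np.arcsin(.009/Rr);aa=np.linspace(th,np.pi-th,12)
        for sg in(1,-1):
            P=np.stack([Rr*np.cos(aa),sg*Rr*np.sin(aa)],1)
            P=P@rz(a)[:2,:2].T+[cx,cy]
            Q=np.vstack([np.c_[P,np.full(12,.149)],np.c_[P,np.full(12,zlo)]])
            q=((proj(n,Q)-[u0,v0]+.5)*S*16).astype(np.int32)
            h=cv2.convexHull(q.reshape(-1,1,2));cv2.fillPoly(m,[h],255,cv2.LINE_8,4)
        m=cv2.GaussianBlur(m.astype(float)/255,(0,0),S*.6)
        return cv2.resize(m,(W,W),interpolation=cv2.INTER_AREA)
    yy,xx=np.mgrid[:W,:W];w=np.exp(-((xx-12)**2+(yy-12)**2)/(2*6**2))
    def cost(p):
        m=mask(p);A=np.stack([m.ravel(),np.ones(W*W)],1);sw=np.sqrt(w.ravel())
        x,res,_,_=np.linalg.lstsq(A*sw[:,None],g.ravel()*sw,rcond=None);return res[0]
    b=[(c0[0]-.006,c0[0]+.006),(c0[1]-.006,c0[1]+.006),(-.9,.1),(.0125,.019)]
    r=differential_evolution(cost,b,seed=1,maxiter=40,popsize=10,tol=1e-4);return r.x,r.fun
if __name__=="__main__":
    for k in(0,1):
        for z in(.140,.147):
            print("top",k,z,*[np.round(v,4) for v in fit("top",np.load(f't{k}.npy'),(.592,-.181),z)])
E
python3 fit.py
```

```text
Traceback (most recent call last):
  File "fit.py", line 26, in <module>
    print("top",k,z,*[np.round(v,4) for v in fit("top",np.load(f't{k}.npy'),(.592,-.181),z)])
                                             ~~~^^^^^^^^^^^^^^^^^^^^^^^^^^^^^^^^^^^^^^^^^^^
  File "fit.py", line 22, in fit
    r=differential_evolution(cost,b,seed=1,maxiter=40,popsize=10,tol=1e-4);return r.x,r.fun
  File "fit.py", line 19, in cost
    m=mask(p);A=np.stack([m.ravel(),np.ones(W*W)],1);sw=np.sqrt(w.ravel())
  File "fit.py", line 13, in mask
    q=((proj(n,Q)-[u0,v0]+.5)*S*16).astype(np.int32)
        ~~~~^^^^^
  File "h.py", line 13, in proj
    K,d,e,M=cam(n);P=np.atleast_2d(np.array(P,float))
            ~~~^^^
  File "h.py", line 5, in cam
    c=calibration(n);f=384/2/np.tan(np.radians(c['fovy'])/2)
ValueError: time passes only in moves, steps and waits
```

Too many calibration calls, so I'll cache it.

```bash
sed -i 's/^def cam(n):/from functools import lru_cache\n@lru_cache\ndef cam(n):/' h.py; timeout 300 python3 fit.py; python3 -c "from rig import arm;print(arm.state()['time_s'])"
```

```text
top 0 0.14 [ 0.5924 -0.1809 -0.4338  0.0171] 39830.2432
top 0 0.147 [ 0.5914 -0.1802 -0.4074  0.0177] 41087.983
top 1 0.14 [ 0.5927 -0.1808 -0.4     0.0175] 39013.3668
top 1 0.147 [ 0.5921 -0.1804 -0.4039  0.0179] 40473.5245
6.5
```

```bash
cat > fitn.py <<'E'
from ov import *
from scipy.optimize import differential_evolution
def fitnut(n,img,c0,a0,S=8):
    e=cam(n)[2];h=.031/np.cos(np.pi/6)
    pc=proj(n,[[*c0,.112]])[0];W=36;u0,v0=(pc-W/2).astype(int)
    g=cv2.cvtColor(img,cv2.COLOR_RGB2GRAY)[v0:v0+W,u0:u0+W].astype(float)
    def px(P): return ((proj(n,P)-[u0,v0]+.5)*S*16).astype(np.int32)
    def faces(c,a):
        out=[]
        for k in range(6):
            an=a+k*np.pi/3;nrm=np.array([np.cos(an),np.sin(an)])
            if nrm@(e[:2]-np.array(c)-.031*nrm)>0: out.append((an,nrm))
        return out
    def band(c,an,z0,z1):
        P=[(c[0]+h*np.cos(b),c[1]+h*np.sin(b),z) for b,z in((an-np.pi/6,z0),(an+np.pi/6,z0),(an+np.pi/6,z1),(an-np.pi/6,z1))]
        return px(P)
    aa=np.linspace(0,2*np.pi,60)
    def layers(p):
        c=p[:2];a=p[2];lab=np.zeros((W*S,W*S),np.uint8)
        for r,z,l in((.039,.1,1),(.039,.104,2)):
            cv2.fillPoly(lab,[px(np.stack([c[0]+r*np.cos(aa),c[1]+r*np.sin(aa),0*aa+z],1))],l,cv2.LINE_8,4)
        for i,(an,_) in enumerate(faces(c,a)): cv2.fillPoly(lab,[band(c,an,.104,.16)],3+i,cv2.LINE_8,4)
        Ls=[]
        for l in range(7):
            m=(lab==l)
            if m.any(): Ls.append(cv2.resize(cv2.GaussianBlur(m.astype(float),(0,0),S*.55),(W,W),interpolation=cv2.INTER_AREA))
        return Ls
    win=np.zeros((W*S,W*S),np.uint8)
    for an,_ in faces(c0,a0): cv2.fillPoly(win,[band(c0,an,.097,.126)],255,cv2.LINE_8,4)
    win=cv2.dilate(win,np.ones((2*S,2*S)))
    for an,_ in faces(c0,a0): cv2.fillPoly(win,[band(c0,an,.127,.15)],0,cv2.LINE_8,4)
    # cut everything above top band: fill hex at .127
    cv2.fillPoly(win,[px([(c0[0]+h*np.cos(a0+np.pi/6+k*np.pi/3),c0[1]+h*np.sin(a0+np.pi/6+k*np.pi/3),.127) for k in range(6)])],0,cv2.LINE_8,4)
    w=cv2.resize(win,(W,W),interpolation=cv2.INTER_AREA)/255.;sw=np.sqrt(w.ravel())
    def cost(p):
        A=np.stack([l.ravel() for l in layers(p)],1)*sw[:,None];x=np.linalg.lstsq(A,g.ravel()*sw,rcond=None)[0]
        return ((A@x-g.ravel()*sw)**2).sum()
    b=[(c0[0]-.006,c0[0]+.006),(c0[1]-.006,c0[1]+.006),(a0-.25,a0+.25)]
    r=differential_evolution(cost,b,seed=2,maxiter=40,popsize=12,tol=1e-4)
    c=r.x;prof=[(round(d,2),int(cost([c[0],c[1],c[2]+d]))) for d in(-.08,-.04,0,.04,.08)]
    return r.x.round(4),int(r.fun),prof
if __name__=="__main__":
    import sys
    for k,a in((0,1.455),(1,-.347)):
        for n in("side","top"): print(k,n,fitnut(n,np.load(f'{n[0]}{k}.npy'),(.592,-.1815),a))
E
timeout 500 python3 fitn.py
```

```text
0 side (array([ 0.5901, -0.1814,  1.4467]), 23745, [(-0.08, 27666), (-0.04, 25007), (0, 23745), (0.04, 25700), (0.08, 28193)])
0 top (array([ 0.5945, -0.1815,  1.4535]), 1953, [(-0.08, 3840), (-0.04, 2480), (0, 1953), (0.04, 2826), (0.08, 4667)])
1 side (array([ 0.5906, -0.1817, -0.3467]), 32745, [(-0.08, 36383), (-0.04, 34002), (0, 32745), (0.04, 34862), (0.08, 37459)])
1 top (array([ 0.5946, -0.1819, -0.3626]), 1777, [(-0.08, 4545), (-0.04, 2580), (0, 1777), (0.04, 2424), (0.08, 3713)])
```

```bash
timeout 500 python3 - <<'E'
from fit import *
for k in(0,1):
    for z in(.132,.138,.144): print("side",k,z,*[np.round(v,4) for v in fit("side",np.load(f's{k}.npy'),(.5905,-.1815),z)])
for k in(0,1):
    print("top",k,*[np.round(v,4) for v in fit("top",np.load(f't{k}.npy'),(.592,-.181),.134)])
L=segs((.5946,-.1818),.145,-.355,-.40)
draw("top",np.load('t1.npy'),L,286,152,34,34,11,"n2t.png")
L=segs((.5906,-.1817),.145,-.355,-.40)
draw("side",np.load('s1.npy'),L,292,178,34,34,11,"n2s.png")
E
```

```text
side 0 0.132 [ 0.5891 -0.1826 -0.2033  0.0178] 154851.8756
side 0 0.138 [ 0.5869 -0.1846 -0.2144  0.0174] 180854.3375
side 0 0.144 [ 0.5854 -0.1858 -0.1404  0.0187] 224463.8808
side 1 0.132 [ 0.588  -0.1825 -0.2484  0.0171] 153636.401
side 1 0.138 [ 0.5853 -0.1852 -0.2281  0.0181] 183651.5165
side 1 0.144 [ 0.5845 -0.1863 -0.2219  0.0185] 246665.9646
top 0 [ 0.5927 -0.1811 -0.4351  0.0169] 39200.3684
top 1 [ 0.5942 -0.1815 -0.402   0.0176] 37671.962
```

View pics/n2t.png

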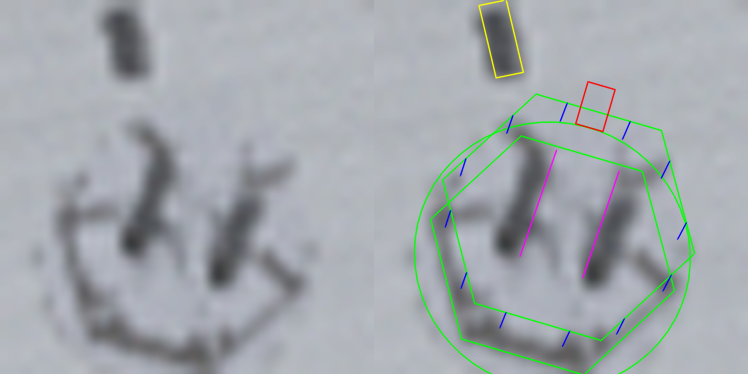

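View pics/n2s.png

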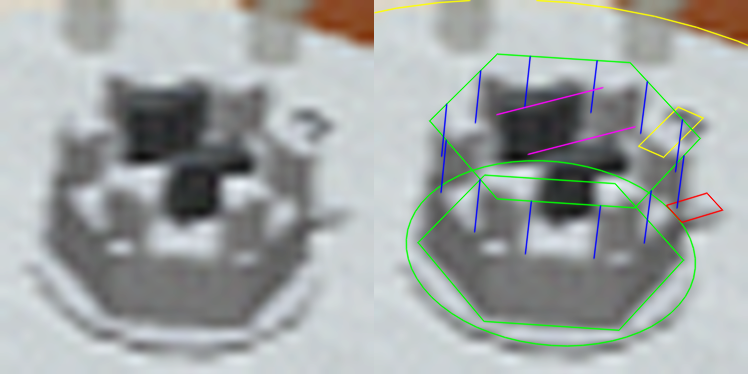

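Run:
```python
from ov import *
def cheek(c,a,Rr):
    L=[];th=np.arcsin(.009/Rr);aa=np.linspace(th,np.pi-th,14)
    for sg in(1,-1):
        P=np.stack([Rr*np.cos(aa),sg*Rr*np.sin(aa)],1)@rz(a)[:2,:2].T+c
        P=np.vstack([P,P[:1]])
        L.append((np.c_[P,np.full(15,.149)],(255,0,255)))
        for i in(0,13): L.append((np.array([[*P[i],.149],[*P[i],.128]]),(0,255,255)))
    return L
ims=[]
for n,c in(("side",(.5906,-.1817)),("top",(.594,-.1815))):
    row=[]
    for a in(-.22,-.31,-.40):
        img=np.load(n[0]+'1.npy');u,v=(proj(n,[[*c,.14]])[0]-12).astype(int)
        draw(n,img,cheek(np.array(c),a,.0175),u,v,25,25,10,"x.png");x=cv2.imread('pics/x.png')
        if not row: row.append(x[:,:250])
        row.append(x[:,250:])
    ims.append(np.hstack(row[1:]))
cv2.imwrite('pics/ck.png',np.vstack(ims))
img=np.load('s1.npy');u,v=(proj("side",[[.5906,-.1817,.14]])[0]-12).astype(int)
cv2.imwrite('pics/cs.png',cv2.resize(img[v:v+25,u:u+25,::-1],None,fx=22,fy=22,interpolation=cv2.INTER_CUBIC))
```

```text
(no output)
```

View pics/ck.png

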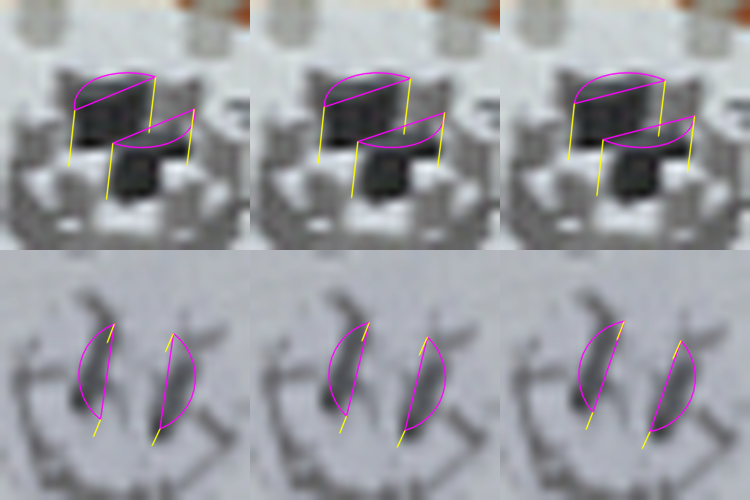

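View pics/cs.png

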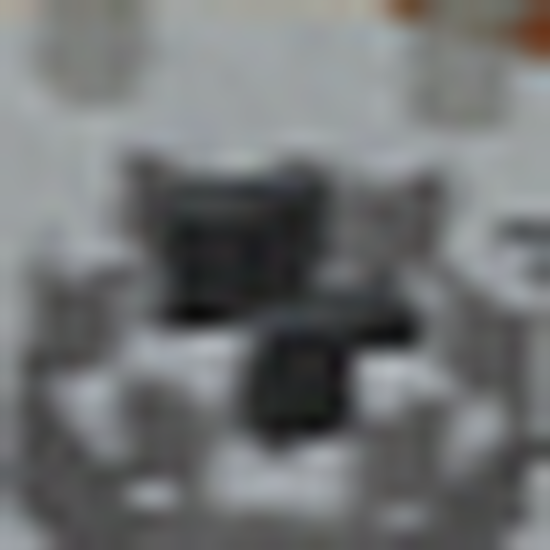

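```bash
python3 -m creep '[[0,-0.008,0.045,0.09,0,-0.01,1],[0,-0.004,0.045,0.09,0,-0.005,1],[0,-0.001,0.045,0.09,0,0,1],[0,0.004,0.045,0.09,0,0,1],[0,0.01,0.045,0.09,0,0,1],[0,0.01,0.045,0.08,0,0,1]]';python3 -c "
from st import *
go([.592,-.1815,.25],[0,0,-1],[np.cos(.355),-np.sin(.355),0])"
```

```text
time_s: 7.1
ee_pos: [0.6344, -0.1787, 0.2635]
tool_rot: [0.587, 0.394, -0.586, 0.397]
ft_force: [0.8, 0.5, -0.9]
grip_width: 0.0854
t 7.1 q [-0.364  0.578  1.305 -0.002  1.255  0.021] p [ 0.6344 -0.1787  0.2635] w 0.0854 F [ 0.8  0.5 -0.9]
X [ 0.003 -0.003 -1.   ] Y [ 0.927 -0.375  0.003] yawY -0.385 Z [-0.375 -0.927  0.002]
shift tool [ 0.0134 -0.0383  0.0185]
rotvec tool [-0.0297  0.0017 -0.0034]
```

```bash
python3 -m creep '[[0.005,-0.038,0.0185,-0.03,0.002,-0.003,1],[0.02,0,0,0,0,0,1]]';python3 -c "
from st import *
go([.592,-.1815,.183],[0,0,-1],[np.cos(.355),-np.sin(.355),0])"
```

```text
time_s: 7.3
ee_pos: [0.5915, -0.1891, 0.24]
tool_rot: [0.585, 0.397, -0.583, 0.4]
ft_force: [-0.2, 0.5, -0.1]
grip_width: 0.0854
t 7.3 q [-4.050e-01  5.500e-01  1.434e+00 -1.000e-03  1.152e+00 -3.200e-02] p [ 0.5915 -0.1891  0.24  ] w 0.0854 F [-0.2  0.5 -0.1]
X [ 0.005 -0.003 -1.   ] Y [ 0.931 -0.364  0.005] yawY -0.373 Z [-0.364 -0.931  0.001]
shift tool [ 0.057  -0.0026 -0.0074]
rotvec tool [-0.018   0.001  -0.0052]
```

```bash
python3 -m creep '[[0.02,-0.002,-0.005,-0.015,0,-0.005,1],[0.02,-0.001,-0.002,0,0,0,1],[0.014,0,0,0,0,0,1],[0,0,0,0,0,0,1]]';python3 -c "
from st import *
go([.592,-.1815,.183],[0,0,-1],[np.cos(.355),-np.sin(.355),0])"
```

```text
time_s: 7.7
ee_pos: [0.589, -0.184, 0.1835]
tool_rot: [-0.585, -0.397, 0.586, -0.396]
ft_force: [-0.1, 0.3, 0.4]
grip_width: 0.0854
t 7.7 q [-0.399  0.615  1.492 -0.002  1.036 -0.018] p [ 0.589  -0.184   0.1835] w 0.0854 F [-0.1  0.3  0.4]
X [-0.002 -0.001 -1.   ] Y [ 0.929 -0.371 -0.002] yawY -0.38 Z [-0.371 -0.929  0.001]
shift tool [ 0.0005  0.0018 -0.0034]
rotvec tool [-0.025   0.0012  0.0017]
```

```bash
python3 -m creep '[[0,0.002,-0.003,-0.03,0,0,1],[0,0,0,0,0,0,0.4],[0,0,0,0,0,0,0.3],[0,0,0,0,0,0,0.3],[0,0,0,0,0,0,0.3],[0,0,0,0.03,0,0,0.3],[0,0,0,0.02,0,0,0.3]]' 70;python3 -c "
from st import *
show()"
```

```text
time_s: 8.4
ee_pos: [0.5919, -0.1821, 0.1859]
tool_rot: [-0.589, -0.39, 0.591, -0.389]
ft_force: [-0.0, -0.7, -6.6]
grip_width: 0.0605
t 8.4 q [-0.394  0.615  1.484 -0.002  1.045  0.011] p [ 0.5919 -0.1821  0.1859] w 0.0605 F [-0.  -0.7 -6.6]
X [-0.003 -0.001 -1.   ] Y [ 0.92  -0.393 -0.002] yawY -0.404 Z [-0.393 -0.92   0.002]
```

Nut yaw is now about -0.40. I'll release, rise, and go to the key.

```bash
python3 -m creep '[[0,0,0,0,0,0,1],[0,0,0,0,0,0,1],[0,0,0,0,0,0,1],[-0.04,0,0,0,0,0,1],[-0.035,0,0,0,0,0,1],[0,0.002,-0.045,-0.08,0,0,1],[0,-0.002,-0.045,-0.08,0,0,1],[0,-0.004,-0.045,-0.08,0,0,1],[0,-0.006,-0.045,-0.08,0,0,1],[0,-0.008,-0.045,-0.08,0,0,1]]';python3 -c "
from st import *
go([.6395,.130,.2],[0,0,-1],[np.cos(.172),np.sin(.172),0])"
```

```text
time_s: 9.4
ee_pos: [0.6318, 0.0384, 0.2679]
tool_rot: [0.501, 0.498, -0.498, 0.503]
ft_force: [1.1, -0.6, 0.5]
grip_width: 0.0851
t 9.4 q [-0.033  0.536  1.373 -0.003  1.225 -0.034] p [0.6318 0.0384 0.2679] w 0.0851 F [ 1.1 -0.6  0.5]
X [ 0.007 -0.003 -1.   ] Y [1.    0.002 0.007] yawY 0.002 Z [ 0.002 -1.     0.003]
shift tool [ 0.0677  0.0074 -0.0918]
rotvec tool [-0.17    0.0035 -0.0069]
```

```bash
python3 -m creep '[[0.01,0.004,-0.045,0,0,-0.005,1],[0.02,0.004,-0.042,-0.08,0,0,1],[0.03,0,0,-0.09,0,0,1]]';python3 - <<'E'
from ov import *
from st import *
import fitn
go([.6395,.130,.15],[0,0,-1],[np.cos(.172),np.sin(.172),0])
t=capture("top");s=capture("side");np.save('t2.npy',t);np.save('s2.npy',s)
for n in("side","top"): print(fitn.fitnut(n,np.load(n[0]+'2.npy'),(.592,-.1815),-.4))
crop("side",s,225,140,60,60,9,"k2.png")
E
```

```text
time_s: 9.7
ee_pos: [0.6413, 0.1345, 0.2119]
tool_rot: [0.455, 0.54, -0.449, 0.547]
ft_force: [1.3, -1.5, -0.4]
grip_width: 0.0855
t 9.7 q [ 0.116  0.623  1.375 -0.002  1.131 -0.066] p [0.6413 0.1345 0.2119] w 0.0855 F [ 1.3 -1.5 -0.4]
X [ 0.013 -0.001 -1.   ] Y [0.983 0.183 0.012] yawY 0.184 Z [ 0.183 -0.983  0.003]
shift tool [ 0.0619 -0.0034  0.0039]
rotvec tool [ 0.0118  0.0027 -0.0123]
(array([ 0.5905, -0.1818, -0.4164]), 31945, [(-0.08, 35621), (-0.04, 33149), (0, 31945), (0.04, 33371), (0.08, 35651)])
(array([ 0.5945, -0.1819, -0.4149]), 1658, [(-0.08, 3872), (-0.04, 2136), (0, 1658), (0.04, 2490), (0.08, 4229)])
```

View pics/k2.png

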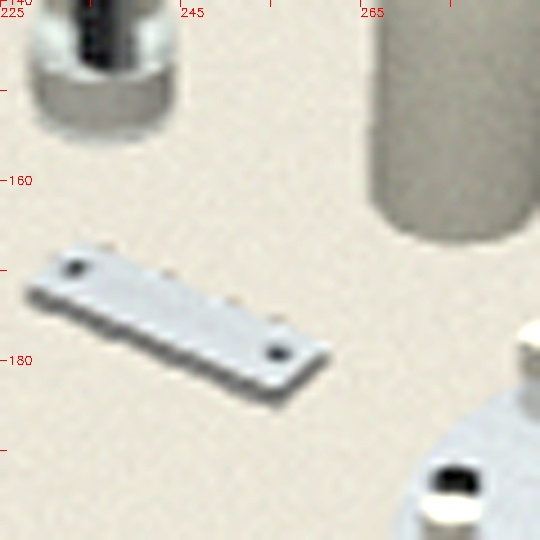

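Run:
```python
from h import *
a=pix("side",225+74/9-.45,140+268/9-.45,.012);b=pix("side",225+278/9-.45,140+353/9-.45,.012)
print((a+b)/2,np.linalg.norm(a-b),np.arctan2(*(a-b)[1::-1]))
# rest from side: arm tips top (22*? crop 12x offset 174,160)
```

```text
[0.63486169 0.13003506 0.012     ] 0.09617384524409943 1.7571324123167822
```

```bash
python3 -m creep '[[0.045,-0.004,0.004,0.005,0.003,-0.012,1],[0.045,-0.001,0,0,0,0,1],[0.02,0,0,0,0,0,1],[0.01,0,0,0,0,0,1]]';python3 -c "
from st import *
go([.637,.130,.077],[0,0,-1],[np.cos(.179),np.sin(.179),0])"
```

```text
time_s: 10.2
ee_pos: [0.6383, 0.1222, 0.0912]
tool_rot: [0.458, 0.538, -0.459, 0.539]
ft_force: [1.4, -1.0, 0.5]
grip_width: 0.0852
t 10.2 q [ 0.098  0.774  1.46  -0.002  0.908 -0.062] p [0.6383 0.1222 0.0912] w 0.0852 F [ 1.4 -1.   0.5]
X [-0.001 -0.002 -1.   ] Y [ 0.987  0.16  -0.001] yawY 0.161 Z [ 0.16  -0.987  0.001]
shift tool [ 0.0142  0.     -0.0079]
rotvec tool [-0.0179  0.0014  0.0009]
```

```bash
python3 -m creep '[[0.008,0,-0.005,-0.01,0,0,1],[0.006,0,-0.003,-0.008,0,0,1],[0,0,0,0,0,0,1]]';python3 -c "
from st import *
go([.637,.130,.077],[0,0,-1],[np.cos(.179),np.sin(.179),0])"
```

```text
time_s: 10.5
ee_pos: [0.6383, 0.1293, 0.0788]
tool_rot: [0.454, 0.541, -0.454, 0.543]
ft_force: [-0.0, 0.1, 0.6]
grip_width: 0.0857
t 10.5 q [ 0.109  0.792  1.463 -0.002  0.885 -0.065] p [0.6383 0.1293 0.0788] w 0.0857 F [-0.   0.1  0.6]
X [ 0.001 -0.001 -1.   ] Y [0.985 0.174 0.001] yawY 0.175 Z [ 0.174 -0.985  0.002]
shift tool [ 0.0018 -0.0012 -0.001 ]
rotvec tool [-0.0037  0.0016 -0.0012]
```

```bash
python3 -m creep '[[0.001,-0.001,-0.001,0,0,0,0.6],[0,0,0,0,0,0,0.2],[0,0,0,0,0,0,0],[0,0,0,0,0,0,0],[0,0,0,0,0,0,0],[0,0,0,0,0,0,0]]' 50;python3 - <<'E'
from st import *
show()
s=capture("side");np.save('s3.npy',s);crop("side",s,215,130,70,70,8,"k3.png")
E
```

```text
time_s: 11.1
ee_pos: [0.6385, 0.1305, 0.0812]
tool_rot: [0.455, 0.54, -0.453, 0.544]
ft_force: [-0.2, -0.4, -3.0]
grip_width: 0.033
t 11.1 q [ 0.111  0.788  1.464 -0.002  0.884 -0.063] p [0.6385 0.1305 0.0812] w 0.033 F [-0.2 -0.4 -3. ]
X [ 0.006 -0.001 -1.   ] Y [0.985 0.174 0.006] yawY 0.175 Z [ 0.174 -0.985  0.002]
```

View pics/k3.png

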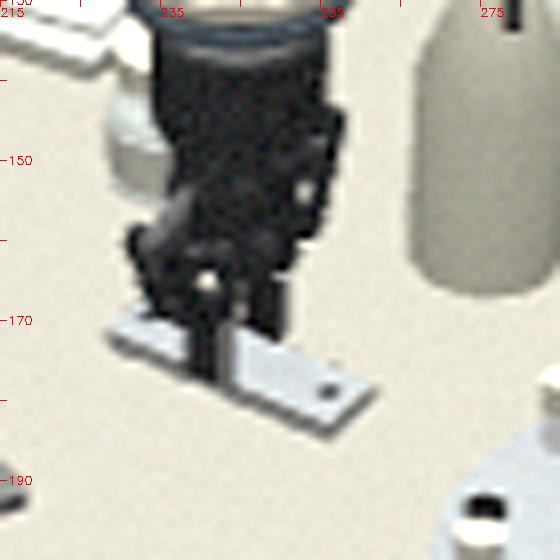

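```bash
python3 -m creep '[[-0.03,0,0,0,0,0,0],[-0.04,0,0,0,0,0,0],[-0.04,0,0,0,0,0.006,0],[-0.01,0,0,0,0,0,0]]';python3 - <<'E'
from st import *
show()
s=capture("side");np.save('s3.npy',s);crop("side",s,215,110,70,80,8,"k3.png")
E
```

```text
time_s: 11.55
ee_pos: [0.6364, 0.1303, 0.202]
tool_rot: [0.456, 0.54, -0.453, 0.543]
ft_force: [0.3, 0.2, -2.9]
grip_width: 0.0335
t 11.55 q [ 1.110e-01  6.300e-01  1.394e+00 -1.000e-03  1.112e+00 -6.400e-02] p [0.6364 0.1303 0.202 ] w 0.0335 F [ 0.3  0.2 -2.9]
X [ 0.006 -0.001 -1.   ] Y [0.985 0.174 0.005] yawY 0.175 Z [ 0.174 -0.985  0.002]
```

View pics/k3.png

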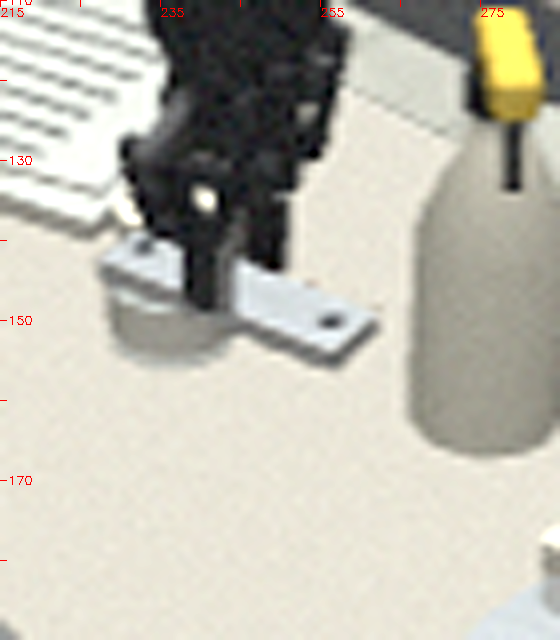

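Run:
```python
from h import *
for z in(.12,.13,.135,.14,.145):
    a=pix("side",215+147/8-.45,110+246/8-.45,z);b=pix("side",215+331/8-.45,110+320/8-.45,z)
    print(z,((a+b)/2).round(4),np.linalg.norm(a-b).round(4),np.arctan2(*(a-b)[1::-1]).round(3))
```

```text
0.12 [0.6494 0.1442 0.12  ] 0.0961 1.735
0.13 [0.6386 0.1334 0.13  ] 0.095 1.735
0.135 [0.6332 0.128  0.135 ] 0.0945 1.735
0.14 [0.6278 0.1226 0.14  ] 0.094 1.735
0.145 [0.6224 0.1172 0.145 ] 0.0934 1.735
```

```bash
python3 -m creep '[[-0.015,-0.04,-0.01,-0.05,0,0,0],[-0.015,-0.043,-0.008,-0.05,0,0,0],[-0.015,-0.043,-0.005,-0.05,0,0,0],[-0.01,-0.043,0,-0.05,0,0,0],[0,0,0,-0.14,0,0,0],[0,0,0,-0.14,0,0,0],[0,0,0,-0.14,0,0,0],[0,0,0,-0.14,0,0,0],[0,0,0,-0.14,0,0,0],[0,0,0,-0.14,0,0,0]]';python3 - <<'E'
from st import *
xr=np.array([.209,.978,0]);zz=np.array([0,0,1.])
go([.4578,.136,.2],xr-zz,xr+zz)
E
```

```text
time_s: 12.6
ee_pos: [0.4555, 0.109, 0.2465]
tool_rot: [0.111, 0.702, -0.114, 0.695]
ft_force: [0.4, -0.3, -1.1]
grip_width: 0.0334
t 12.6 q [ 1.080e-01  3.550e-01  1.786e+00 -1.000e-03  1.011e+00 -1.144e+00] p [0.4555 0.109  0.2465] w 0.0334 F [ 0.4 -0.3 -1.1]
X [-0.011 -0.002 -1.   ] Y [ 0.313  0.95  -0.006] yawY 1.252 Z [ 0.95  -0.313 -0.009]
shift tool [ 0.0464  0.0266 -0.0058]
rotvec tool [-0.1061  0.0331  0.7898]
```

```bash
python3 -m creep '[[0,0,0,-0.05,0.01,0.13,0],[0,0,0,-0.05,0.01,0.13,0],[0,0,0,0,0.01,0.13,0],[0,0,0,0,0,0.13,0],[0,0,0,0,0,0.13,0],[0,0,0,0,0,0.13,0]]';python3 - <<'E'
from st import *
xr=np.array([.209,.978,0]);zz=np.array([0,0,1.])
go([.4578,.136,.16],xr-zz,xr+zz)
E
```

```text
time_s: 13.2
ee_pos: [0.4551, 0.11, 0.2428]
tool_rot: [0.341, 0.629, 0.199, 0.67]
ft_force: [-1.0, 1.0, -2.8]
grip_width: 0.0334
t 13.2 q [-0.311  0.446  1.974  0.922  1.079 -2.271] p [0.4551 0.11   0.2428] w 0.0334 F [-1.   1.  -2.8]
X [ 0.131  0.695 -0.707] Y [0.163 0.688 0.707] yawY 1.339 Z [ 0.978 -0.207 -0.023]
shift tool [ 0.0769 -0.0402 -0.0008]
rotvec tool [-0.0152 -0.0174 -0.0004]
```

```bash
python3 -m creep '[[0.038,-0.02,0,-0.015,-0.017,0,0],[0.036,-0.019,0,0,0,0,0],[0,0,0,0,0,0,0]]';python3 - <<'E'
from st import *
xr=np.array([.209,.978,0]);zz=np.array([0,0,1.])
go([.4578,.136,.123],xr-zz,xr+zz)
s=capture("side");t=capture("top");crop("side",s,160,110,75,100,6,"a1.png");crop("top",t,160,185,65,100,6,"a2.png")
cv2.imwrite('pics/r1.png',np.hstack([cv2.imread('pics/a1.png'),cv2.imread('pics/a2.png')[:,:350]]))
E
```

```text
time_s: 13.5
ee_pos: [0.4593, 0.1316, 0.1573]
tool_rot: [0.342, 0.621, 0.197, 0.677]
ft_force: [0.5, -0.1, -0.9]
grip_width: 0.0333
t 13.5 q [-0.261  0.629  2.047  1.116  0.907 -2.528] p [0.4593 0.1316 0.1573] w 0.0333 F [ 0.5 -0.1 -0.9]
X [ 0.151  0.692 -0.706] Y [0.158 0.688 0.708] yawY 1.346 Z [ 0.976 -0.218 -0.005]
shift tool [ 0.0271 -0.0215 -0.0023]
rotvec tool [-0.0103  0.0033 -0.0016]
```

View pics/r1.png

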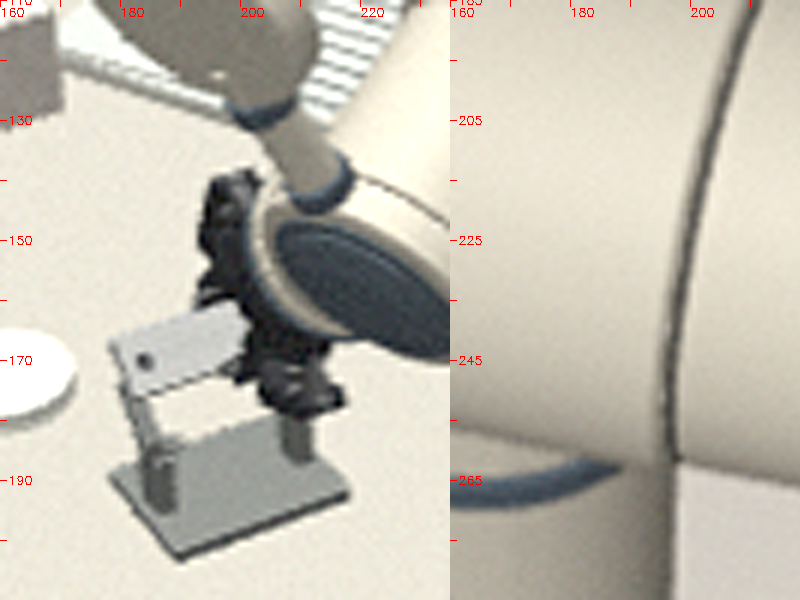

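```bash
python3 -m creep '[[0.014,-0.011,-0.001,-0.01,0,0,0],[0.013,-0.011,-0.001,0,0,0,0],[0,0,0,0,0,0,0]]';python3 - <<'E'
from st import *
xr=np.array([.209,.978,0]);zz=np.array([0,0,1.])
go([.4578,.136,.1205],xr-zz,xr+zz)
s=capture("side");crop("side",s,165,130,65,80,9,"r2.png")
E
```

```text
time_s: 13.9
ee_pos: [0.4606, 0.1345, 0.1304]
tool_rot: [0.337, 0.617, 0.203, 0.682]
ft_force: [-0.8, -0.4, -1.1]
grip_width: 0.033
t 13.9 q [-0.254  0.692  2.061  1.187  0.871 -2.642] p [0.4606 0.1345 0.1304] w 0.033 F [-0.8 -0.4 -1.1]
X [ 0.158  0.692 -0.705] Y [0.139 0.691 0.709] yawY 1.372 Z [ 0.978 -0.21   0.013]
shift tool [ 0.0076 -0.0064 -0.0031]
rotvec tool [ 0.0085  0.0098 -0.0031]
```

View pics/r2.png

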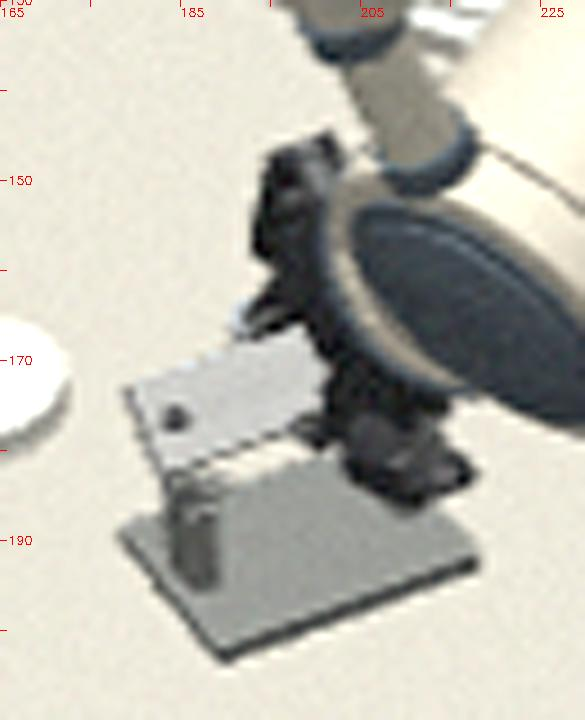

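```bash
python3 -m creep '[[0.004,-0.0035,-0.002,0.008,0.01,0,0],[0.003,-0.003,-0.001,0,0,0,0],[0,0,0,0,0,0,0]]';python3 - <<'E'
from st import *
xr=np.array([.209,.978,0]);zz=np.array([0,0,1.])
go([.4578,.136,.1205],xr-zz,xr+zz)
s=capture("side");crop("side",s,165,130,65,80,9,"r2.png")
E
```

```text
time_s: 14.25
ee_pos: [0.4588, 0.1351, 0.1245]
tool_rot: [0.338, 0.619, 0.202, 0.679]
ft_force: [0.2, -0.1, -2.7]
grip_width: 0.0338
t 14.25 q [-0.254  0.707  2.063  1.192  0.868 -2.652] p [0.4588 0.1351 0.1245] w 0.0338 F [ 0.2 -0.1 -2.7]
X [ 0.151  0.694 -0.704] Y [0.144 0.69  0.71 ] yawY 1.365 Z [ 0.978 -0.208  0.005]
shift tool [ 0.0033 -0.0024 -0.0012]
rotvec tool [ 0.0036  0.0029 -0.0038]
```

View pics/r2.png

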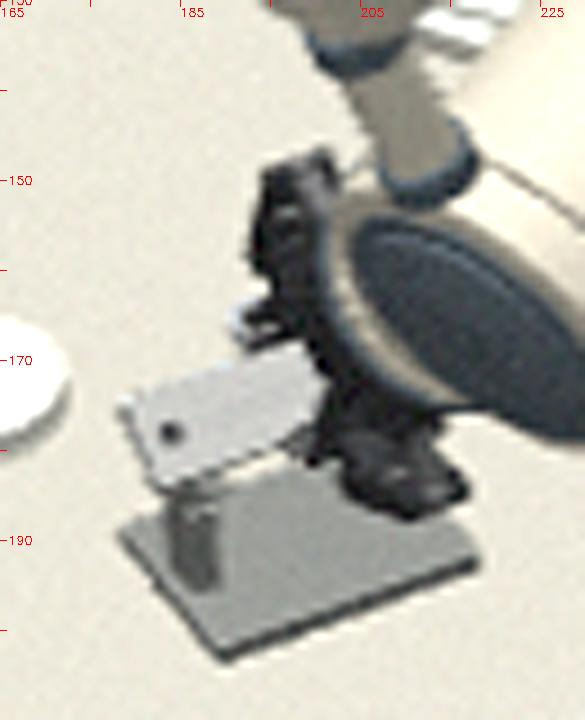

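```bash
python3 -m creep '[[0.0025,-0.002,-0.001,0,0,0,0],[0.0015,-0.0015,0,0,0,0,0],[0,0,0,0,0,0,0]]';python3 -m creep '[[0.0015,-0.0015,0,0,0,0,0],[0,0,0,0,0,0,0]]';python3 - <<'E'
from st import *
xr=np.array([.209,.978,0]);zz=np.array([0,0,1.])
go([.4578,.136,.1205],xr-zz,xr+zz)
s=capture("side");crop("side",s,165,130,65,80,9,"r2.png")
E
```

```text
time_s: 14.6
ee_pos: [0.4583, 0.1363, 0.1205]
tool_rot: [0.339, 0.618, 0.203, 0.679]
ft_force: [-0.2, -0.0, 2.1]
grip_width: 0.0331
time_s: 14.8
ee_pos: [0.4582, 0.1368, 0.1196]
tool_rot: [0.341, 0.618, 0.204, 0.679]
ft_force: [-1.6, -7.4, 3.2]
grip_width: 0.0332
t 14.8 q [-0.253  0.721  2.068  1.214  0.867 -2.679] p [0.4582 0.1368 0.1196] w 0.0332 F [-1.6 -7.4  3.2]
X [ 0.154  0.698 -0.699] Y [0.143 0.684 0.715] yawY 1.365 Z [ 0.978 -0.21   0.005]
shift tool [-0.0013  0.     -0.0002]
rotvec tool [ 0.003   0.0043 -0.0111]
```

View pics/r2.png

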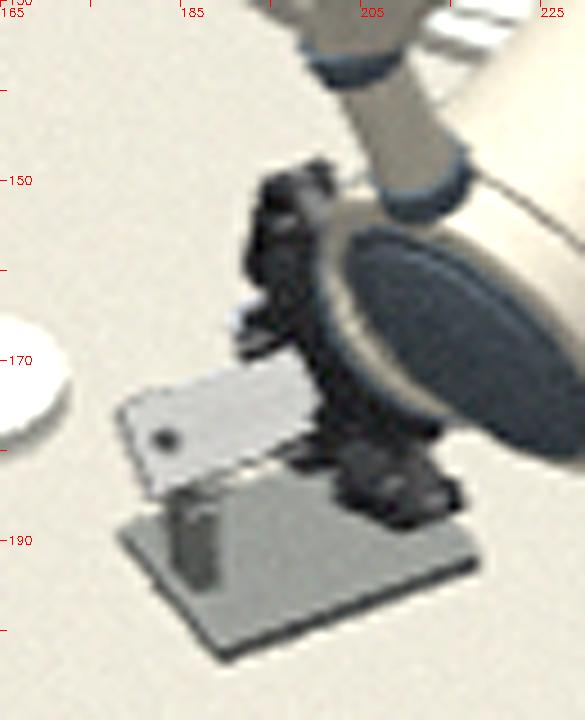

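```bash
python3 -m creep '[[0,0,0,0,0,0,0.5],[0,0,0,0,0,0,0.5],[0,0,0,0,0,0,0.9],[0,0,0,0,0,0,1],[0,0,0,0,0,0,1]]';python3 - <<'E'
from st import *
show()
s=capture("side");crop("side",s,165,130,65,80,9,"r2.png")
E
```

```text
time_s: 15.35
ee_pos: [0.458, 0.1369, 0.1193]
tool_rot: [0.341, 0.618, 0.204, 0.679]
ft_force: [-0.1, -0.2, 1.3]
grip_width: 0.083
t 15.35 q [-0.253  0.722  2.068  1.215  0.867 -2.68 ] p [0.458  0.1369 0.1193] w 0.083 F [-0.1 -0.2  1.3]
X [ 0.153  0.698 -0.699] Y [0.143 0.684 0.715] yawY 1.364 Z [ 0.978 -0.21   0.005]
```

View pics/r2.png

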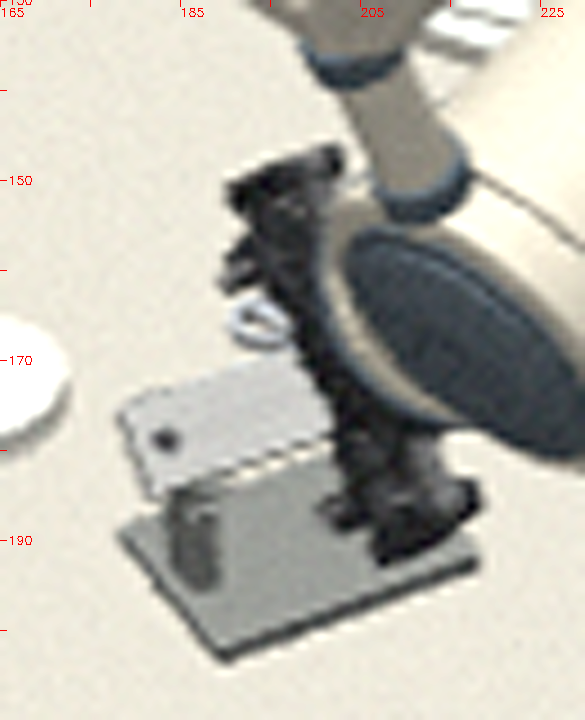

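```bash
python3 -m creep '[[-0.02,0,0,0,0,0,1],[-0.035,0,0,0,0,0,1],[-0.04,0.015,0,0,0,0,1],[-0.03,0.03,0,0,0,-0.1,1],[0,0.03,0,0,0,-0.14,1],[0,0.03,0,0,0,-0.14,1],[0,0.03,0,0,0,-0.14,1],[0,0.03,0,0,0,-0.14,1],[0,0.03,0,0,0,-0.14,0.7]]';python3 - <<'E'
from st import *
xr=np.array([.209,.978,0]);zz=np.array([0,0,1.])
go(np.array([.4807,.2427,.1229])+.1*np.array([.148,.692,.707]),-xr-zz,xr-zz)
s=capture("side");crop("side",s,165,130,65,80,9,"r3.png");np.save('s4.npy',s)
E
```

```text
time_s: 16.3
ee_pos: [0.4676, 0.1836, 0.2931]
tool_rot: [0.113, 0.702, -0.037, 0.702]
ft_force: [0.2, -1.0, -0.2]
grip_width: 0.0731
t 16.3 q [ 0.201  0.319  1.687  0.115  1.105 -1.207] p [0.4676 0.1836 0.2931] w 0.0731 F [ 0.2 -1.  -0.2]
X [ 0.012  0.107 -0.994] Y [0.211 0.972 0.107] yawY 1.357 Z [ 0.977 -0.211 -0.011]
shift tool [0.1131 0.1199 0.0012]
rotvec tool [ 0.0015 -0.0116 -0.893 ]
```

View pics/r3.png

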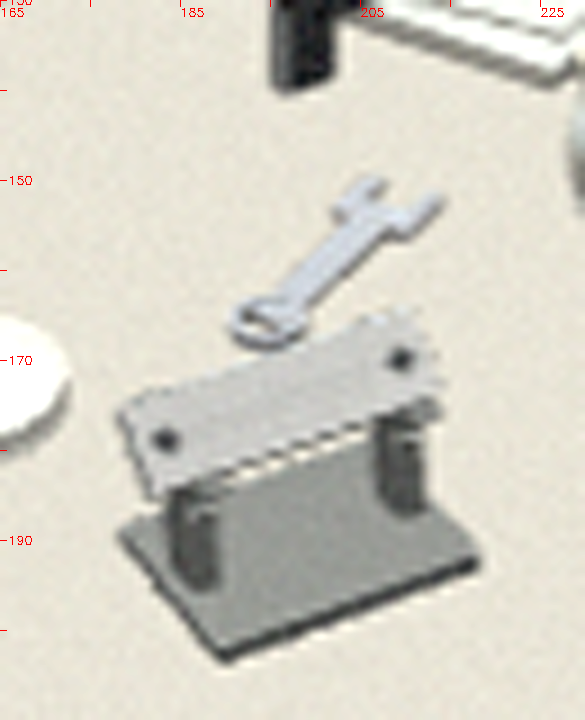

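Run:
```python
from h import *
k=.7071
for yaw in(1.34,1.36,1.38,1.40):
    xr=np.array([np.cos(yaw),np.sin(yaw),0]);yr=np.array([-xr[1],xr[0],0]);z=np.array([0,0,1.])
    V=np.array([.467-.0017,.179,.05]);c=V+k*(xr+z)*.018+k*(z-xr)*.012
    print(yaw,proj("side",[c+.048*yr,c-.048*yr]).round(1))
print("meas",165+165/9-.45,130+440/9-.45,165+401/9-.45,130+359/9-.45)
```

```text
1.34 [[183.  178.6]
 [209.1 169.6]]
1.36 [[183.1 178.8]
 [209.  169.4]]
1.38 [[183.2 178.9]
 [208.8 169.3]]
1.4 [[183.4 179.1]
 [208.6 169.2]]
meas 182.88333333333335 178.4388888888889 209.10555555555555 169.4388888888889
```

```bash
python3 -m creep '[[0,0.04,0,0,0,-0.14,0.6],[0,0.04,0,0,0,-0.14,0.6],[0,0.04,0,0,0,-0.14,0.6],[0,0.02,0,0,0,-0.14,0.6],[0,0,0,0,0,-0.14,0.6],[0,0,0,0,0,-0.14,0.6]]';python3 - <<'E'
from st import *
xr=np.array([.219,.976,0]);zz=np.array([0,0,1.])
go(np.array([.4811,.2418,.1229])+.06*np.array([.155,.69,.707]),-xr-zz,xr-zz)
E
```

```text
time_s: 16.95
ee_pos: [0.4967, 0.3251, 0.2856]
tool_rot: [-0.186, 0.684, -0.325, 0.626]
ft_force: [-0.2, -0.4, -0.9]
grip_width: 0.0513
t 16.95 q [ 0.669  0.725  1.141 -0.464  1.864 -0.69 ] p [0.4967 0.3251 0.2856] w 0.0513 F [-0.2 -0.4 -0.9]
X [-0.146 -0.662 -0.735] Y [ 0.153  0.719 -0.678] yawY 1.361 Z [ 0.977 -0.212 -0.004]
shift tool [0.117  0.0505 0.0031]
rotvec tool [ 0.008   0.0024 -0.0402]
```

```bash
python3 -m creep '[[0.03,0.025,0.001,0.008,0.002,-0.04,0.6],[0.04,0.02,0.002,0,0,0,0.6],[0.04,0.008,0,0,0,0,0.6],[0,0,0,0,0,0,0.6]]';python3 - <<'E'
from st import *
xr=np.array([.219,.976,0]);zz=np.array([0,0,1.])
go(np.array([.4811,.2418,.1229]),-xr-zz,xr-zz)
s=capture("side");crop("side",s,160,115,70,90,8,"r4.png")
E
```

```text
time_s: 17.35
ee_pos: [0.4888, 0.2871, 0.1623]
tool_rot: [-0.203, 0.68, -0.341, 0.616]
ft_force: [1.1, 0.1, -0.5]
grip_width: 0.0512
t 17.35 q [ 0.641  0.844  1.296 -0.483  1.65  -0.591] p [0.4888 0.2871 0.1623] w 0.0512 F [ 1.1  0.1 -0.5]
X [-0.158 -0.696 -0.701] Y [ 0.144  0.686 -0.713] yawY 1.363 Z [ 0.977 -0.214 -0.008]
shift tool [ 0.0604 -0.004   0.0025]
rotvec tool [ 0.0092 -0.0023  0.009 ]
```

View pics/r4.png

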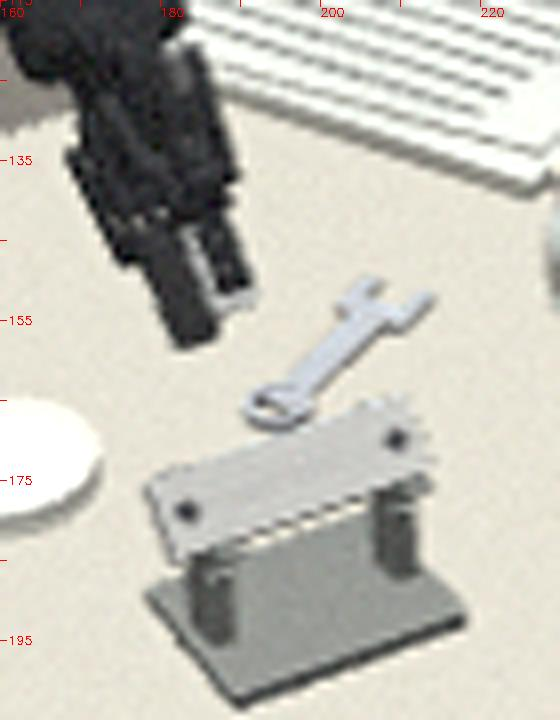

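```bash
python3 -m creep '[[0.025,-0.004,0.0025,0.009,0,0.009,0.6],[0.02,0,0,0,0,0,0.6],[0.012,0,0,0,0,0,0.6],[0,0,0,0,0,0,0.6]]';python3 - <<'E'
from st import *
xr=np.array([.219,.976,0]);zz=np.array([0,0,1.])
go(np.array([.4811,.2418,.1229]),-xr-zz,xr-zz)
s=capture("side");crop("side",s,160,115,70,90,8,"r4.png")
E
```

```text
time_s: 17.8
ee_pos: [0.4845, 0.2467, 0.1288]
tool_rot: [-0.194, 0.679, -0.339, 0.621]
ft_force: [0.5, 0.3, 0.3]
grip_width: 0.0513
t 17.8 q [ 0.595  0.852  1.4   -0.503  1.519 -0.56 ] p [0.4845 0.2467 0.1288] w 0.0513 F [0.5 0.3 0.3]
X [-0.153 -0.685 -0.712] Y [ 0.158  0.695 -0.702] yawY 1.347 Z [ 0.976 -0.22   0.002]
shift tool [ 0.0081  0.0002 -0.0022]
rotvec tool [-0.0022  0.0009 -0.0078]
```

View pics/r4.png

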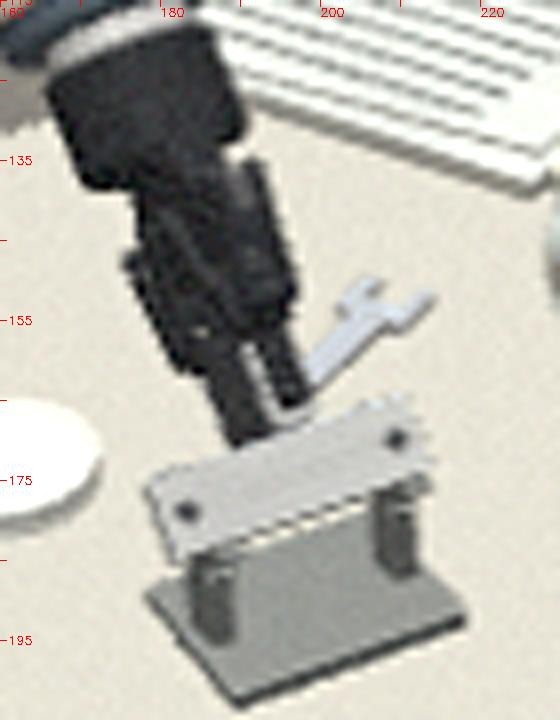

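```bash
python3 -m creep '[[0.0065,0,-0.002,0,0,-0.007,0.4],[0.0015,0,0,0,0,0,0.2],[0,0,0,0,0,0,0],[0,0,0,0,0,0,0],[0,0,0,0,0,0,0]]' 60;python3 - <<'E'
from st import *
xr=np.array([.219,.976,0]);zz=np.array([0,0,1.])
go(np.array([.4811,.2418,.1229]),-xr-zz,xr-zz)
s=capture("side");crop("side",s,160,115,70,90,8,"r4.png")
E
```

```text
time_s: 18.35
ee_pos: [0.4827, 0.2444, 0.1252]
tool_rot: [-0.195, 0.677, -0.34, 0.622]
ft_force: [-1.2, -1.6, -1.8]
grip_width: 0.0098
t 18.35 q [ 0.595  0.855  1.409 -0.509  1.509 -0.552] p [0.4827 0.2444 0.1252] w 0.0098 F [-1.2 -1.6 -1.8]
X [-0.15  -0.688 -0.71 ] Y [ 0.159  0.692 -0.704] yawY 1.345 Z [ 0.976 -0.218  0.006]
shift tool [ 0.0037 -0.0004 -0.001 ]
rotvec tool [-0.0036  0.0045 -0.0041]
```

View pics/r4.png

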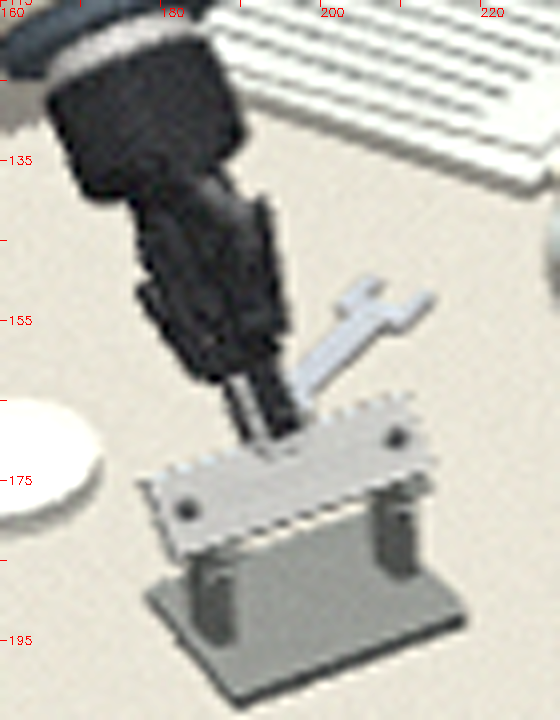

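```bash
python3 -m creep '[[-0.007,-0.007,0,0,0,0,0],[-0.02,-0.02,0,0,0,0,0],[-0.03,-0.03,0,0,0,0,0],[-0.03,-0.03,0,0,0,0,0],[0,0,0,0,0,0.12,0],[0,0,0,0,0,0.13,0],[0,0,0,0,0,0.13,0],[0,0,0,0,0,0.13,0],[0,0,0,0,0,0.13,0],[0,0,0,0,0,0.13,0]]' 90;python3 - <<'E'
from st import *
go([.4827,.2444,.26],[0,0,-1],[.219,.976,0])
s=capture("side");crop("side",s,160,80,100,100,6,"r5.png")
E
```

```text
time_s: 19.4
ee_pos: [0.4821, 0.2472, 0.2598]
tool_rot: [0.081, 0.698, -0.071, 0.708]
ft_force: [-0.0, 0.0, -3.3]
grip_width: 0.009
t 19.4 q [ 0.36   0.42   1.62   0.008  1.082 -0.998] p [0.4821 0.2472 0.2598] w 0.009 F [-0.   0.  -3.3]
X [ 0.016  0.013 -1.   ] Y [0.214 0.977 0.016] yawY 1.355 Z [ 0.977 -0.214  0.013]
shift tool [-0.0002 -0.0026  0.0012]
rotvec tool [ 0.0048  0.0126 -0.0164]
```

View pics/r5.png

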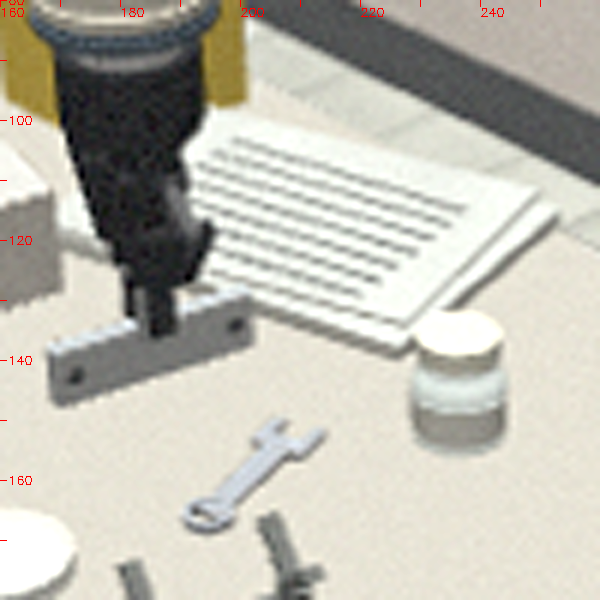

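```bash
cat > held.py <<'E'
from h import *
from scipy.optimize import least_squares
def held(m,s,bias=(-.002,0,0)):
    M=R.from_quat(s['tool_rot']).as_matrix();p=s['ee_pos']+np.array(bias)
    def f(x):
        d,dl,e=x;c=p+M@[d,-.006,dl];a=M@[np.sin(e),0,np.cos(e)]
        return (proj("side",[c-.048*a,c+.048*a])-m).ravel()
    r=least_squares(f,[.08,0,0]);return r.x.round(4),r.fun.round(2)
if __name__=="__main__":
    print(held(np.array([(172.25,142.25),(199.1,134.1)]),arm.state()))
E
python3 held.py
```

```text
(array([ 0.0825, -0.    ,  0.0255]), array([ 0.12, -0.01, -0.13,  0.  ]))
```

```bash
python3 -m creep '[[-0.006,-0.03,0.015,0,0.012,-0.016,0],[-0.006,-0.044,0.022,0,0,0,0],[-0.006,-0.044,0.022,0,0,0,0],[-0.006,-0.044,0.022,0,0,0,0],[-0.006,-0.044,0.022,0,0,0,0],[-0.006,-0.044,0.022,0,0,0,0],[-0.004,-0.044,0.022,0,0,0,0],[-0.003,-0.044,0.022,0,0,0,0],[-0.003,-0.03,0.015,0.09,0,0,0],[0,0,0,0.09,0,0,0]]';python3 - <<'E'
from st import *
go([.592,-.182,.29],[0,0,-1],[np.cos(1.17),np.sin(1.17),0])
E
```

```text
time_s: 20.45
ee_pos: [0.5815, -0.1641, 0.3115]
tool_rot: [0.136, 0.696, -0.143, 0.69]
ft_force: [-0.0, 0.2, -0.9]
grip_width: 0.0088
t 20.45 q [-0.369  0.46   1.384 -0.012  1.304 -1.54 ] p [ 0.5815 -0.1641  0.3115] w 0.0088 F [-0.   0.2 -0.9]
X [-0.01  -0.008 -1.   ] Y [ 0.387  0.922 -0.012] yawY 1.174 Z [ 0.922 -0.387 -0.006]
shift tool [ 0.0215 -0.0122  0.0167]
rotvec tool [ 0.0039 -0.0057  0.0116]
```

```bash
python3 -m creep '[[0.02,-0.012,0.0165,0.003,-0.006,0.012,0],[0.01,0,0,0,0,0,0],[0,0,0,0,0,0,0]]';python3 - <<'E'
from st import *
go([.592,-.182,.27],[0,0,-1],[np.cos(1.17),np.sin(1.17),0])
s=capture("side");np.save('s5.npy',s);crop("side",s,275,130,65,90,8,"i1.png")
E
```

```text
time_s: 20.75
ee_pos: [0.5917, -0.1836, 0.282]
tool_rot: [0.141, 0.694, -0.144, 0.691]
ft_force: [-0.7, 0.5, -2.3]
grip_width: 0.009
t 20.75 q [-0.395  0.508  1.385 -0.005  1.252 -1.559] p [ 0.5917 -0.1836  0.282 ] w 0.009 F [-0.7  0.5 -2.3]
X [-0.004 -0.003 -1.   ] Y [ 0.394  0.919 -0.005] yawY 1.165 Z [ 0.919 -0.394 -0.003]
shift tool [ 0.012   0.0017 -0.0003]
rotvec tool [-0.0047 -0.0027  0.0046]
```

View pics/i1.png

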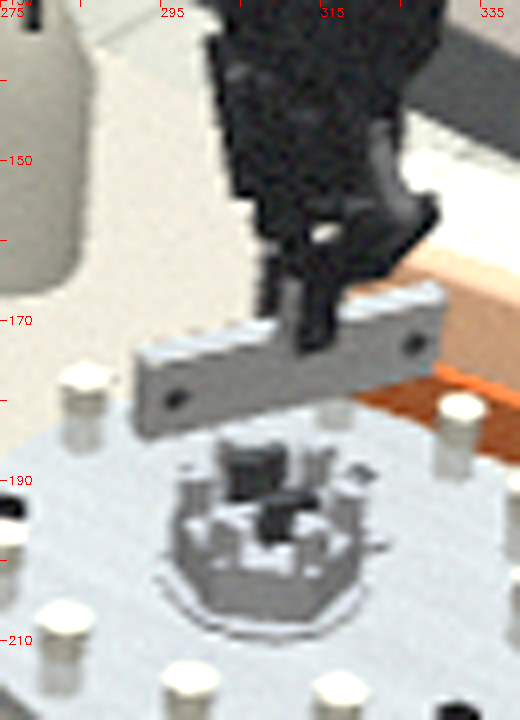

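```bash
python3 - <<'E'
from held import *
from h import *
print(held(np.array([(296.56,179.3),(326.4,172.4)]),arm.state()))
E
python3 -m creep '[[0.012,0.001,0,-0.004,-0.002,0.004,0],[0.008,0.0005,0,0,0,0,0],[0.008,0,0,0,0,0,0],[0,0,0,0,0,0,0]]';python3 - <<'E'
from st import *
go([.592,-.182,.2285],[0,0,-1],[np.cos(1.17),np.sin(1.17),0])
s=capture("side");t=capture("top");np.save('s5.npy',s);crop("side",s,275,130,65,90,8,"i2.png")
E
```

```text
(array([ 0.0815, -0.0009,  0.0136]), array([-0.05, -0.01,  0.05,  0.01]))
time_s: 21.2
ee_pos: [0.5923, -0.1803, 0.2537]
tool_rot: [0.139, 0.693, -0.14, 0.693]
ft_force: [0.9, -0.8, -1.7]
grip_width: 0.009
t 21.2 q [-0.391  0.535  1.421 -0.002  1.186 -1.564] p [ 0.5923 -0.1803  0.2537] w 0.009 F [ 0.9 -0.8 -1.7]
X [-0.    -0.001 -1.   ] Y [ 0.387  0.922 -0.002] yawY 1.173 Z [ 0.922 -0.387  0.   ]
shift tool [ 0.0252 -0.0016  0.0004]
rotvec tool [0.0029 0.0002 0.0015]
```

View pics/i2.png

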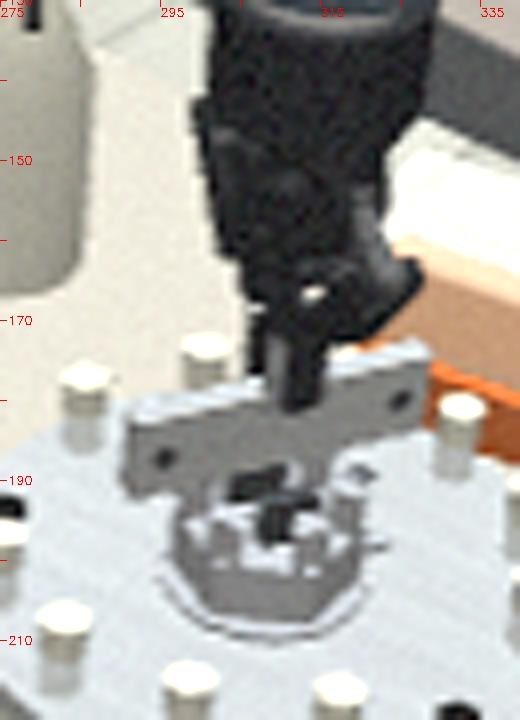

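```bash
python3 -m creep '[[0,-0.0015,0,0.003,0,0,0],[0.004,0,0,0,0,0,0],[0.003,0,0,0,0,0,0]]';python3 -m creep '[[0.003,0,0,0,0,0,0],[0.003,0,0,0,0,0,0],[0,0,0,0,0,0,0]]';python3 - <<'E'
from st import *
go([.592,-.182,.2285],[0,0,-1],[np.cos(1.17),np.sin(1.17),0])
s=capture("side");t=capture("top");np.save('s5.npy',s);crop("side",s,275,130,65,90,8,"i2.png")
E
```

```text
time_s: 21.6
ee_pos: [0.5927, -0.1824, 0.2487]
tool_rot: [0.14, 0.692, -0.142, 0.694]
ft_force: [-0.7, -0.4, -2.4]
grip_width: 0.0089
time_s: 21.9
ee_pos: [0.5925, -0.1824, 0.2418]
tool_rot: [0.14, 0.692, -0.142, 0.694]
ft_force: [-0.3, -0.3, -1.6]
grip_width: 0.0089
t 21.9 q [-0.394  0.548  1.434 -0.002  1.156 -1.563] p [ 0.5925 -0.1824  0.2418] w 0.0089 F [-0.3 -0.3 -1.6]
X [ 0.003 -0.003 -1.   ] Y [ 0.391  0.92  -0.002] yawY 1.169 Z [ 0.92  -0.391  0.004]
shift tool [ 0.0133  0.0002 -0.0007]
rotvec tool [-0.0007  0.0036  0.0015]
```

View pics/i2.png

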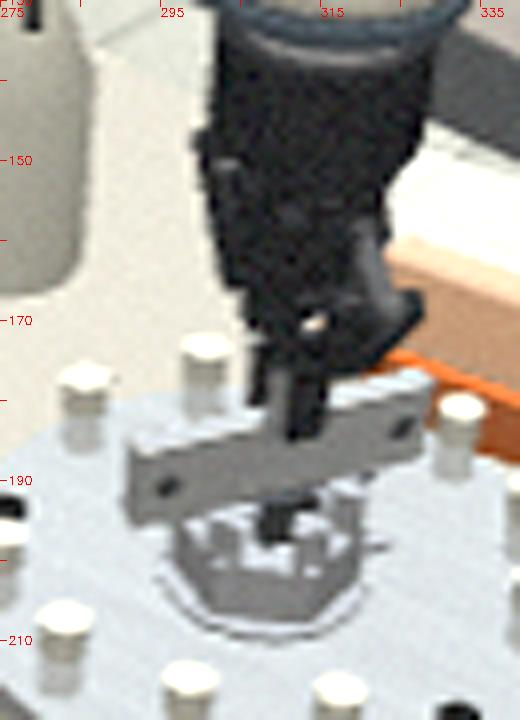

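```bash
python3 -m creep '[[0.004,0,0,0,0,0,0],[0.004,0,0,0,0,0,0],[0.003,0,0,0,0,0,0],[0,0,0,0,0,0,0]]';python3 - <<'E'
from st import *
go([.592,-.182,.2285],[0,0,-1],[np.cos(1.17),np.sin(1.17),0])
s=capture("side");np.save('s5.npy',s);crop("side",s,275,130,65,90,8,"i2.png")
E
```

```text
time_s: 22.4
ee_pos: [0.5928, -0.1825, 0.2303]
tool_rot: [0.14, 0.691, -0.142, 0.694]
ft_force: [-0.4, -0.2, -0.7]
grip_width: 0.0088
t 22.4 q [-0.394  0.561  1.445 -0.002  1.131 -1.563] p [ 0.5928 -0.1825  0.2303] w 0.0088 F [-0.4 -0.2 -0.7]
X [ 0.003 -0.003 -1.   ] Y [ 0.391  0.92  -0.002] yawY 1.169 Z [ 0.92  -0.391  0.004]
shift tool [ 0.0018  0.0002 -0.001 ]
rotvec tool [-0.0006  0.0044  0.0015]
```

View pics/i2.png

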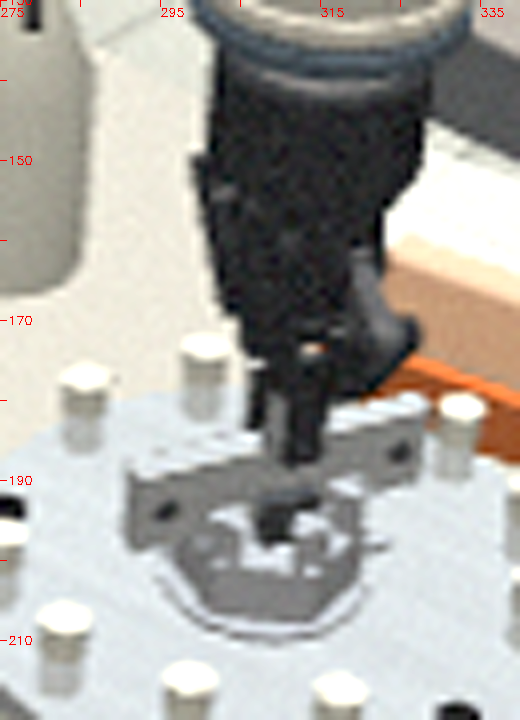

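Run:
```python
from h import *
m=np.array([(275+167/8-.44,130+511/8-.44),(275+400/8-.44,130+452/8-.44)]);print(m)
for a in(-.37,-.40,-.43):
  for dl in(-.003,0,.003):
    u=np.array([np.cos(a),np.sin(a),0]);n=np.array([-np.sin(a),np.cos(a),0])
    c=np.array([.5904,-.1817,.148])-.006*n+dl*u
    print(a,dl,(proj("side",[c-.048*u,c+.048*u])-m).round(2).tolist())
```

```text
[[295.435 193.435]
 [324.56  186.06 ]]
-0.37 -0.003 [[-1.06, 0.84], [-1.41, 0.09]]
-0.37 0 [[-0.14, 0.58], [-0.53, -0.15]]
-0.37 0.003 [[0.78, 0.32], [0.35, -0.4]]
-0.4 -0.003 [[-1.36, 0.54], [-1.23, 0.37]]
-0.4 0 [[-0.42, 0.3], [-0.33, 0.14]]
-0.4 0.003 [[0.51, 0.06], [0.56, -0.09]]
-0.43 -0.003 [[-1.65, 0.24], [-1.06, 0.65]]
-0.43 0 [[-0.7, 0.02], [-0.15, 0.44]]
-0.43 0.003 [[0.25, -0.2], [0.75, 0.22]]
```

```bash
python3 -m creep '[[0.001,0,-0.0012,0,0.003,0,0],[0.0015,0,0,0,0,0,0],[0,0,0,0,0,0,0]]';python3 -m creep '[[0.0015,0,0,0,0,0,0],[0,0,0,0,0,0,0]]';python3 -c "
from st import *
show()"
```

```text
time_s: 22.75
ee_pos: [0.5918, -0.1821, 0.228]
tool_rot: [0.14, 0.692, -0.142, 0.693]
ft_force: [0.2, 0.7, -2.9]
grip_width: 0.0091
time_s: 22.95
ee_pos: [0.5918, -0.182, 0.2276]
tool_rot: [0.14, 0.692, -0.142, 0.694]
ft_force: [1.1, -0.8, -0.8]
grip_width: 0.0091
t 22.95 q [-0.394  0.563  1.449 -0.002  1.127 -1.563] p [ 0.5918 -0.182   0.2276] w 0.0091 F [ 1.1 -0.8 -0.8]
X [ 0.002 -0.002 -1.   ] Y [ 0.391  0.921 -0.001] yawY 1.169 Z [ 0.921 -0.391  0.002]
```

```bash
python3 -m creep '[[0.002,0,0,0,0,0,0],[0,0,0,0,0,0,0]]';python3 -m creep '[[0.002,0,0,0,0,0,0],[0,0,0,0,0,0,0]]';python3 -c "
from st import *
show()"
```

```text
time_s: 23.15
ee_pos: [0.5919, -0.182, 0.2278]
tool_rot: [0.14, 0.692, -0.142, 0.694]
ft_force: [0.4, 0.1, -1.8]
grip_width: 0.0088
time_s: 23.35
ee_pos: [0.592, -0.1819, 0.2276]
tool_rot: [0.14, 0.691, -0.142, 0.695]
ft_force: [0.2, -0.9, -2.0]
grip_width: 0.0085
t 23.35 q [-0.394  0.562  1.451 -0.002  1.122 -1.563] p [ 0.592  -0.1819  0.2276] w 0.0085 F [ 0.2 -0.9 -2. ]
X [ 0.005 -0.004 -1.   ] Y [ 0.39   0.921 -0.001] yawY 1.17 Z [ 0.921 -0.39   0.006]
```

Run:
```python
from h import *
s=capture("side");crop("side",s,285,165,50,45,12,"i3.png")
```

```text
(no output)
```

View pics/i3.png

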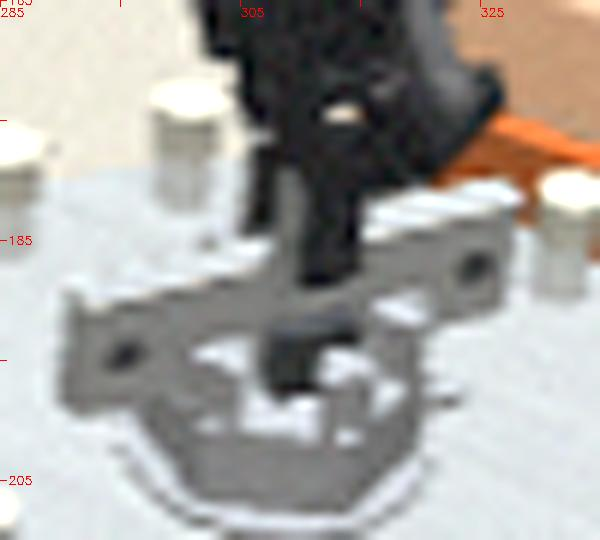

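```bash
python3 -m creep '[[0,0,0,0,0,0,0.15],[0,0,0,0,0,0,0.25],[0,0,0,0,0,0,0.25],[0,0,0,0,0,0,0.25]]';python3 - <<'E'
from h import *
from st import show
show()
s=capture("side");crop("side",s,285,165,50,45,12,"i3.png")
E
```

```text
time_s: 23.8
ee_pos: [0.5922, -0.182, 0.2268]
tool_rot: [0.14, 0.691, -0.142, 0.695]
ft_force: [-0.2, 0.7, -0.6]
grip_width: 0.0217
t 23.8 q [-3.940e-01  5.640e-01  1.452e+00 -1.000e-03  1.121e+00 -1.563e+00] p [ 0.5922 -0.182   0.2268] w 0.0217 F [-0.2  0.7 -0.6]
X [ 0.005 -0.003 -1.   ] Y [ 0.391  0.921 -0.001] yawY 1.169 Z [ 0.921 -0.391  0.006]
```

View pics/i3.png

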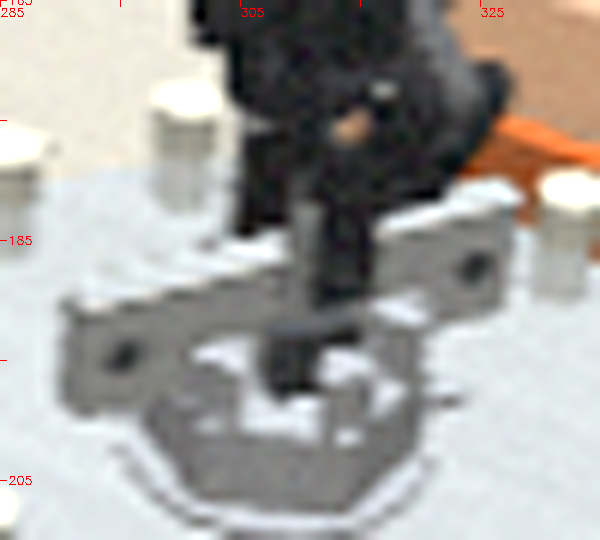

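```bash
python3 -m creep '[[-0.01,0,0,0,0,0,0.3],[-0.02,0,0,0,0,0,0.3],[-0.04,0,0,0,0,0,0.5],[-0.03,0,0,0,0,0,0.5],[0,0.045,0,0,0,0,0.5],[0,0.045,0,0,0,0,0.5],[0,0.045,0,0,0,0,0.5],[0,0.045,0,0,0,0,0.5],[0,0.045,0,0,0,0,0.5],[0,0.03,0,0,0,0,0.5]]';python3 - <<'E'
from h import *
s=capture("side");t=capture("top");np.save('s6.npy',s);np.save('t6.npy',t)
crop("side",s,285,170,50,45,12,"i4.png");crop("top",t,275,145,55,55,10,"i5.png")
E
```

```text
time_s: 24.85
ee_pos: [0.6943, 0.057, 0.3389]
tool_rot: [0.143, 0.688, -0.144, 0.696]
ft_force: [0.9, -0.3, 0.2]
grip_width: 0.0425
```

View pics/i4.png

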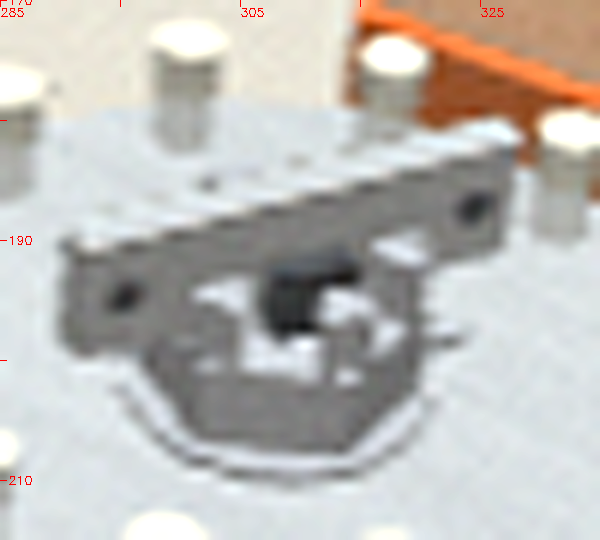

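View pics/i5.png

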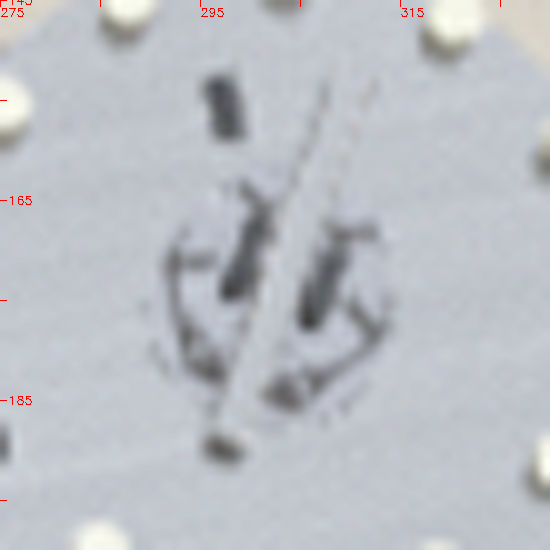

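Run:
```python
from ov import *
from scipy.optimize import least_squares
m=np.array([(294.87,194.2),(323.96,186.87)])
a=-.4
def f(x,a=a):
    dl,z,e=x
    u=np.array([np.cos(a),np.sin(a),e]);n=np.array([-np.sin(a),np.cos(a),0]);c=np.array([.5904,-.1817,z])-.006*n+dl*u
    return (proj("side",[c-.048*u,c+.048*u])-m).ravel()
for a_ in(-.37,-.4,-.43):
    r=least_squares(lambda x:f(x,a_),[0,.146,0]);print(a_,r.x.round(4),r.fun.round(2))
def box(c,a):
    M=rz(a);L=[]
    for z in(.128,.164): L.append((np.array([*c,z])+np.array([(-.06,-.006,0),(.06,-.006,0),(.06,.006,0),(-.06,.006,0),(-.06,-.006,0)])@M.T,(0,0,255)))
    return L
draw("side",np.load('s6.npy'),box((.5904,-.1817),-.4),285,170,50,45,8,"b1.png")
draw("top",np.load('t6.npy'),box((.5945,-.1818),-.4),275,145,50,50,8,"b2.png")
```

```text
-0.37 [-0.0006  0.1461 -0.0285] [ 0.22  0.02 -0.24 -0.03]
-0.4 [-0.0005  0.146  -0.0087] [-0.04 -0.    0.04  0.01]
-0.43 [-0.0003  0.146   0.0115] [-0.29 -0.03  0.3   0.04]
```

View pics/b1.png

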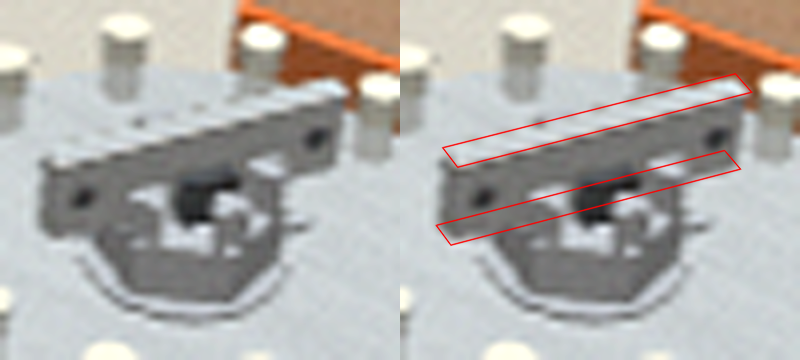

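View pics/b2.png

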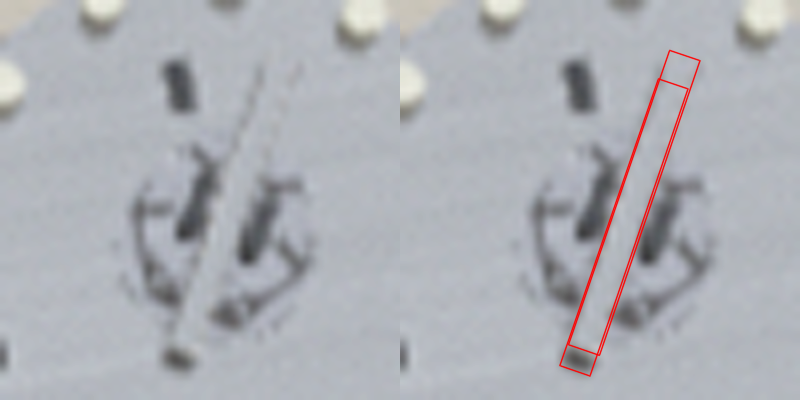

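Run:
```python
from h import *
cv2.imwrite('pics/fin.png',cv2.resize(np.load('s6.npy')[:,:,::-1],None,fx=1.5,fy=1.5))
```

```text
(no output)
```

View pics/fin.png

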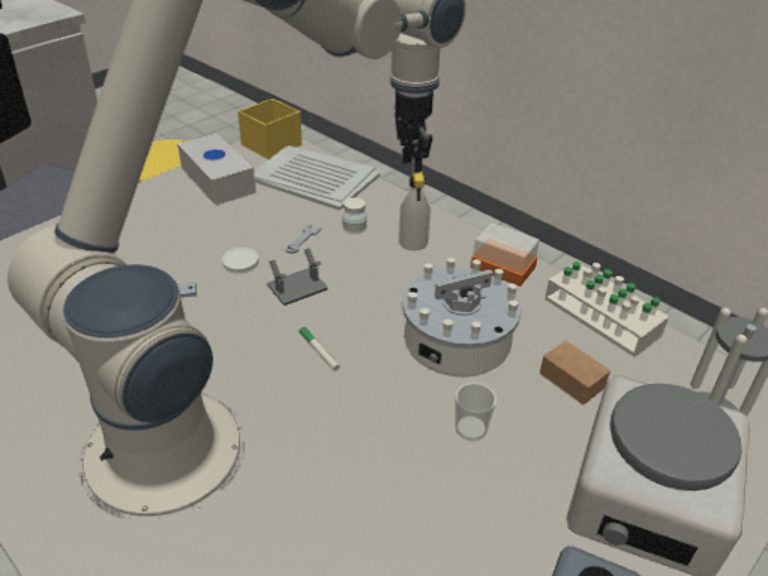

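The final picture shows the key standing in the nut at (463,285), with the other things in place. The gripper is clear, well above and in front of the bottle.

```bash
python3 -c "
from rig import arm
print(arm.job_done())"
```

```text
the job is handed in; nothing more can be done
None
```

The nut is turned and the locking key is home in its slots. I handed the job in at about 25 s of the 72 s allowed.

- **Nut:** I turned it clockwise past the index block to about 0.55 rad. My first stop was about 0.045 rad short of the spindle slot, so I gripped it again and turned it a little further. The last fit put the nut at about -0.41 rad in world axes and the slot at about -0.40.
- **Key:** I laid it in the V rest, took it again across its 12 mm thickness, and lowered it into the slots without any noticeable force. After I let go, the side camera put its centre at 0.146 m, which is fully home. It was within about 1 mm of centred along the slot.
- **Other things:** in the last picture they looked undisturbed and the gripper touched nothing.

**Checks that disagreed:**
- The two cameras differed by about 4 mm in x on the nut's axis. I used the position from gripping the nut, which lies between them.
- A rough fit of the slot angle from the side picture gave about -0.2 rad. I rejected it because the side picture's edge slopes agreed with -0.40 from the top view, and the key then went in freely.
- The wrist force did not rise clearly when the key reached the slot floor. "Fully home" therefore rests on the arm stopping its descent and on the pictures.

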